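# Build a cooling test stack on the cold-plate stand

## Robot

A 6-joint arm with a two-finger parallel gripper is mounted at the origin on the work surface. World frame = base frame: x ahead of the robot, y to its left, z up, the work surface at z = 0. Lengths are in m, angles in rad, forces in N, time in s.
With the tool pointing down it reaches from about 0.35 to 1 m from the base axis. Payload 7.1 kg.
Tool frame: the origin (TCP) lies on the centre line of the jaws, within the pads' length; the fingertips stand 8 mm ahead of it and the grasp point (between the pads) lies 11 mm behind it; z points along the fingers, y is the line along which they close (so a half turn about z gives the same grasp; the last joint's range is limited). The gripper opens to 85 mm and grips with 20 to 120 N. Pads are 22 mm wide; open, the fingers measure 114 mm over their backs; the gripper's body (76 mm by 85 mm) begins 54 mm behind the grasp point. The pads swing forward as they close: fully open they stand 13 mm farther back than shut.
Start: joints at [-0.019, 0.423, 1.63, -0, 1.089, -0.019], TCP at [0.625, 0, 0.239] pointing down, gripper open.
Joint ranges: [-3, 3], [-0.9, 2.11], [0.09, 2.58], [-1.31, 4.45], [0.11, 2.69], [-2.54, 2.54]. Speed limits (rad/s): [2.39, 2.39, 3.01, 3.14, 3.14, 3.14].

## Interface

Orientations are given as a unit quaternion [x, y, z, w].
In Python, from bench import telemetry, capture, calibration, workorder gives the robot as it stands.
- The arm moves only by the tool jog_arm, never from a script. Its argument "motion" is a list of rows, each an object of numbers: "dx", "dy", "dz": the shift along the tool's x, y, z in cm; "rx", "ry", "rz": the turn, a rotation vector about the tool's x, y, z in rad; "grip": the opening, from -1 (shut) to 1 (fully open). A call has 1 to 20 rows; each row is the pose to reach, as a shift and turn from the pose commanded when the call began, along the tool's axes at that moment; what a row does not reach only later rows make up. A row lasts 1/12 s, in which the tool goes at most 41.7 mm and 7.16 degrees, less where a joint would pass 70% of its speed; a pose out of reach is approached as far as the arm can. A call with a gripper value outside its range is refused whole. The fingers move at their own pace and stop on an object; "grip_force" is the grip in N (left out, the last holds). Time passes only in rows, so rows that repeat a pose let the fingers close. It gives the time, the measured TCP pose, the force, the opening and the grip force at its end, in the units of the state.
- telemetry.get_obs(): the state, without advancing time (a new reading comes with each control period).
- capture(name): name is "scene" or "side" or "wrist"; returns (picture, depth): 400x640x3 uint8, red, green, blue; 400x640 float32, m along the optical axis (not along the pixel's ray), 0 where there is no reading.
- calibration(name): a dict with "intrinsics" (3x3 intrinsics, pixels), "view" (4x4, takes a point from world to camera coordinates). Camera axes: x right, y up, looking along -z (the intrinsics and any distortion apply to the point x, -y, -z); pixel columns grow to the right and rows downward; lengths in m; the calibration is good to about 2 mm. The wrist camera is an equidistant fisheye: a pixel r from the principal point sees the ray r / f radians off the axis. A picture is of the moment at which its call begins: read the wrist's pose just before it. calibration takes no time and is no camera call; for the wrist camera it gives the pose at the moment of the call.
- workorder.finish_job(): hands the job in; it is judged then, once.
The state is a dict: "t": time; "joint_pos": joint angles; "qvel": joint speeds; "joint_torque": joint torques, N m; "tcp_pos": TCP position; "ee_rot": TCP orientation; "wrist_force": force on the tool from outside, world axes, zero at the start; "torque": the same for the moment, N m; "finger_gap": finger opening in m; "gripper_force": force on a finger pad.
Only numpy, scipy, OpenCV 4.12 (cv2) and the standard library are available. Lean on these libraries where they do the work, as an engineer would, in place of code of your own. Each camera call takes 0.05 s, during which the arm holds its last target. There are 200 camera calls.

## Task

Build the cooling test stack on the pedestal of the cold-plate stand, one part at a time from the bottom up: first the copper spreader plate, then the black power module, then the finned heat sink with its fins up, and the fan on top with its label up as it lies now. Centre each part over the pedestal, lying flat and square, with its long side along the pedestal's long side (the fan is square and may face any of its four ways). Leave the multimeter, the little jar and the battery where they are.

Things in the scene. Friction and masses are not known exactly. Their poses are not given: they have to be found in the camera images.
- stand: The fixed cold-plate stand: dark steel base plate 120 x 90 x 12 mm with a bright aluminium pedestal 90 x 62 mm on it, whose flat top, where the stack goes, is 40 mm above the bench. Origin at the centre of the underside; z up, x along the long side; two short brass pipe stubs leave the pedestal at +x, below its top, reaching 59 mm from the centre.
- spreader: Copper spreader: a plain solid copper plate 80 x 56 x 10 mm (x, y, z), 0.4 kg. Origin at the centre of the underside; z up, x along its 80 mm side.
- module: Power module: black slab 70 x 50 x 18 mm with a flat bright panel on top and flat brass tabs, 3 mm thick at mid height, sticking 12 mm out of both x ends (three at +x, two at -x; 94 mm over all). Its y sides are plain. Origin at the centre of the underside; z up, x along its 70 mm side.
- heatsink: Aluminium heat sink 80 x 58 x 30 mm: a 7 mm base plate with seven upright fins, running along x, their tops level at 30 mm; the outer fins are flush with the base's y sides to 0.1 mm (a grip across y closes on 58 mm). It lies fins up. Origin at the centre of the underside; z up, x along its 80 mm side.
- fan: Square fan: dark frame 60 x 60 x 25 mm, 5 mm walls, round hub and grey blades in its open middle; lies flat with the pale hub label up. Origin at the centre of the underside; z up, x and y along its sides.
- meter: Bystander: loose red multimeter with a black face, 130 x 66 x 28 mm (about 35 mm over its dial), lying flat. Origin at the centre of the underside; z up, x along its 130 mm side.
- jar: Bystander: loose little grey jar with a white cap, 34 mm across, 32 mm high, upright. Origin at the centre of the underside.
- battery: Bystander: loose small block battery, dark grey, 26 x 17 x 47 mm, standing upright. Origin at the centre of the underside; x along its 26 mm side.
Not all that is in view belongs to the job. Leave any pink or purple look-alike of the module alone.

How it is judged:
By the outcome, as a careful person would: the job done as asked, in the order asked, and still so for the second after the job is handed in, with the robot touching nothing.
It also fails if it takes over 109 s, if anything falls off the work surface, if the arm or the gripper's body presses on something with over 40 N, if the wrist force passes 120 N, or if a joint passes its speed limit or range.

## Working session

There is one attempt and no reset: what is moved stays moved. The work goes in short steps, Python scripts to look and compute and a tool call to move; the robot and the scene stay as the last step left them, time stands still between calls to the robot, and variables do not carry over. Pictures are saved under pics/ and viewed, at most 14 in all, crops included, and the job is handed in when it is done.

Besides the shell and the picture viewer there is one more tool, called after "Call:" by a JSON object that holds its "fn" and its "kwargs". jog_arm: Moves the arm, as the interface text tells. Its arguments: {"type":"object","properties":{"motion":{"type":"array","items":{"type":"object","properties":{"dx":{"type":"number"},"dy":{"type":"number"},"dz":{"type":"number"},"rx":{"type":"number"},"ry":{"type":"number"},"rz":{"type":"number"},"grip":{"type":"number"}}}},"grip_force":{"type":"number"}},"required":["motion"]}

```bash
ls; mkdir -p pics; python3 - <<'E'
from bench import telemetry, capture, calibration
import cv2,numpy as np
o=telemetry.get_obs();print(o)
for n in("scene","side","wrist"):
    c=calibration(n);print(n,np.round(c["intrinsics"],1).tolist(),np.round(c["view"],4).tolist(),[k for k in c])
    p,d=capture(n);cv2.imwrite(f"pics/{n}0.png",p[:,:,::-1]);np.savez(f"{n}0.npz",p=p,d=d,K=c["intrinsics"],V=c["view"])
E
```

```text
pics
{'t': 0.0, 'joint_pos': array([-1.89811896e-02,  4.23867640e-01,  1.63069109e+00, -1.73191117e-05,
        1.08857000e+00, -1.89813407e-02]), 'qvel': array([-0.00054005,  0.00027475,  0.00229393,  0.000967  ,  0.00089338,
        0.00061029]), 'joint_torque': array([ 6.87376578e-04, -5.57382560e+01, -2.81743366e+01,  7.52266601e-05,
        7.21184188e-03,  1.02962622e-05]), 'tcp_pos': array([6.24472077e-01, 4.30007587e-05, 2.38528507e-01]), 'ee_rot': array([ 7.07103675e-01,  7.07109470e-01, -5.38203665e-04, -5.47975678e-04]), 'wrist_force': array([ 0.69614263,  0.30368682, -0.35355174]), 'torque': array([-0.02817196,  0.05750258,  0.04354125]), 'gripper_force': 0.0, 'finger_gap': 0.08551931912834303}
scene [[452.5, 0.0, 323.4], [0.0, 452.5, 197.5], [0.0, 0.0, 1.0]] [[-0.6751, 0.7377, -0.0065, 0.4233], [-0.5597, -0.5064, 0.656, 0.2859], [0.4806, 0.4465, 0.7547, -1.4823], [0.0, 0.0, 0.0, 1.0]] ['intrinsics', 'view']
side [[460.7, 0.0, 318.7], [0.0, 460.7, 200.0], [0.0, 0.0, 1.0]] [[-0.8668, -0.4987, 0.006, 0.481], [0.3757, -0.6451, 0.6653, -0.2825], [-0.3279, 0.5789, 0.7465, -0.8156], [0.0, 0.0, 0.0, 1.0]] ['intrinsics', 'view']
wrist [[309.7, 0.0, 322.6], [0.0, 309.7, 197.5], [0.0, 0.0, 1.0]] [[1.0, 0.0006, -0.0005, -0.6244], [-0.0007, 0.9465, -0.3226, 0.0434], [0.0002, 0.3226, 0.9465, -0.3802], [0.0, 0.0, 0.0, 1.0]] ['intrinsics', 'view']
```

View pics/scene0.png

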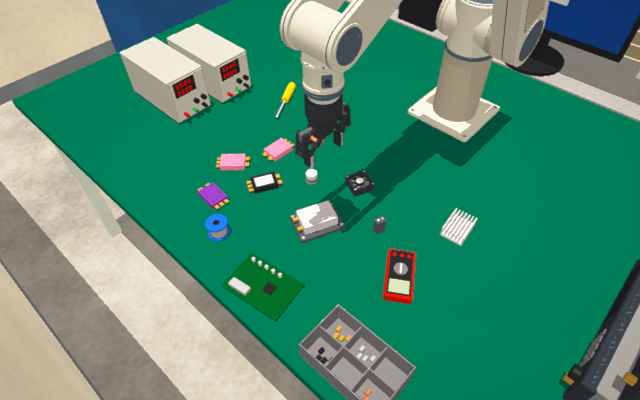

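View pics/side0.png

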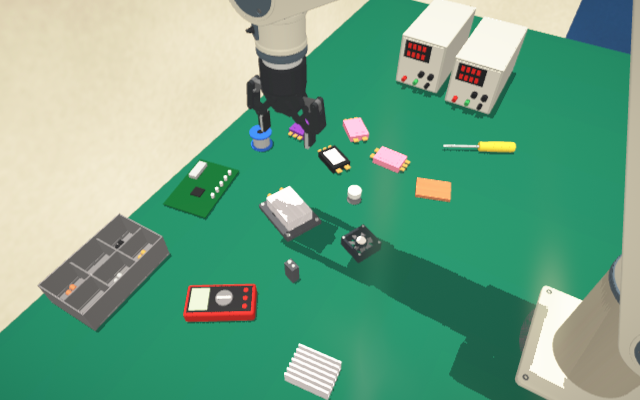

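View pics/wrist0.png

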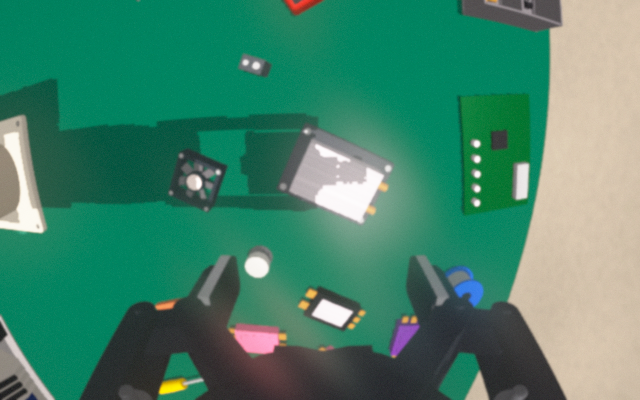

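The pictures show these parts:
- **Stand:** scene (318,220), side (290,208).
- **Module candidates:** the black one with a white panel at scene (264,182) / side (334,158). The look-alikes are pink at scene (233,161) and (279,149), and purple at (213,195).
- **Spreader candidates:** the orange plate at side (433,188). The only other copper-like things are pink blocks with tabs.
- **Heat sink:** scene (459,226), side (313,370).
- **Fan:** scene (361,181), side (361,242).

I choose the black module and the orange plate.

```bash
cat > h.py <<'E'
import numpy as np,cv2
from bench import telemetry,capture,calibration
def load(n):
    z=np.load(n+".npz");return z["p"],z["d"],z["K"],z["V"]
def snap(n,name):
    c=calibration(n);p,d=capture(n)
    cv2.imwrite(f"pics/{name}.png",p[:,:,::-1]);np.savez(name+".npz",p=p,d=d,K=c["intrinsics"],V=c["view"])
    return p,d,np.array(c["intrinsics"]),np.array(c["view"])
def rays(uv,K,V,fish):
    uv=np.asarray(uv,float).reshape(-1,2);x=(uv-K[:2,2])/[K[0,0],K[1,1]]
    if fish:
        r=np.linalg.norm(x,axis=1,keepdims=True)+1e-12;x=x/r*np.tan(r)
    dc=np.c_[x[:,0],-x[:,1],-np.ones(len(x))]
    R=V[:3,:3];return -R.T@V[:3,3],dc@R
def plane(uv,K,V,fish,z):
    o,d=rays(uv,K,V,fish);return o+d*((z-o[2])/d[:,2])[:,None]
def depthpts(uv,d,K,V,fish):   # depth points at integer pixels
    o,r=rays(uv,K,V,fish);uv=np.asarray(uv).reshape(-1,2)
    return o+r*d[uv[:,1],uv[:,0]][:,None]
def tri(a,b): # two (o,d) rays -> point, gap
    (o,d),(p,e)=a,b;s=np.linalg.lstsq(np.c_[d,-e],p-o,rcond=None)[0]
    A=o+s[0]*d;B=p+s[1]*e;return (A+B)/2,np.linalg.norm(A-B)
def blob(m,seed=None):
    n,l,s,c=cv2.connectedComponentsWithStats(m.astype(np.uint8))
    k=1+np.argmax(s[1:,4]) if seed is None else 1+np.argmin(np.linalg.norm(c[1:]-seed,axis=1)+1e4*(s[1:,4]<40))
    return l==k
def rect(P): # min area rect of world xy points -> centre, long, short, angle(deg) of long side
    (c,(w,h),a)=cv2.minAreaRect((P[:,:2]*1000).astype(np.float32))
    if w<h:w,h,a=h,w,a+90
    return np.round(c,1),round(w,1),round(h,1),round((a+90)%180-90,1)
E
python3 - <<'E'
from h import *
seeds={"scene":dict(stand=(318,215),module=(264,182),heat=(459,226),fan=(361,181),jar=(311,174),batt=(380,224),meter=(400,275)),
"side":dict(stand=(290,208),module=(334,158),heat=(313,370),fan=(361,242),jar=(355,194),batt=(292,270),meter=(220,302),spreader=(433,188)),
"wrist":dict(stand=(338,175),module=(333,309),fan=(197,181),jar=(258,262),batt=(255,65),spreader=(166,305))}
for n,S in seeds.items():
    p,d,K,V=load(n+"0");f=n=="wrist"
    hsv=cv2.cvtColor(p,cv2.COLOR_RGB2HSV)
    green=(hsv[...,0]>68)&(hsv[...,0]<92)&(hsv[...,1]>150)
    v,u=np.mgrid[:400,:640];P=depthpts(np.c_[u.ravel(),v.ravel()],d,K,V,f).reshape(400,640,3)
    g=green&(d>0);print(n,"bench z",np.nanmedian(P[g][:,2]))
    for k,s in S.items():
        m=(P[...,2]>0.005)&(d>0)&~green
        w=np.hypot(u-s[0],v-s[1])<6;zz=P[w&(d>0)]
        print(n,k,"seed pt",np.round(np.median(zz,axis=0)*1000,1),end=" ")
        q=blob(m,s);Q=P[q]
        for z in([np.percentile(Q[:,2],90)]):
            T=Q[np.abs(Q[:,2]-z)<.004];print("top z",round(z*1000,1),len(T),rect(T))
E
```

```text
scene bench z -0.0010885316672906709
scene stand seed pt [640.5  -6.4  39.1] top z 40.0 649 (array([639.7, -11.6]), 91.2, 65.8, -24.0)
scene module seed pt [ 643.4 -208.6   16.2] top z 18.7 279 (array([ 637.2, -213.5]), 73.0, 50.9, -28.4)
scene heat seed pt [415.  271.9  18.6] top z 30.1 232 (array([415.2, 270.3]), 82.1, 58.2, 5.8)
scene fan seed pt [461.8 -10.9  18.8] top z 24.3 196 (array([464.5, -13.2]), 63.1, 62.3, 64.2)
scene jar seed pt [ 541.  -124.4   29.1] top z 32.3 66 (array([ 537.9, -127.8]), 30.7, 27.8, 43.4)
scene batt seed pt [554.4 126.5  33.4] top z 45.5 47 (array([551.5, 120.8]), 24.0, 17.0, -17.8)
scene meter seed pt [638.  249.7  29.2] top z 30.7 953 (array([631.5, 244.6]), 126.6, 63.9, 31.6)
side bench z -0.0009087953189107489
side stand seed pt [628.6  -4.7  39.2] top z 40.2 901 (array([637.7, -11.9]), 92.9, 63.1, -24.5)
side module seed pt [ 632.5 -211.4   17.4] top z 19.0 357 (array([ 636.2, -215.1]), 72.7, 52.2, -28.1)
side heat seed pt [410.6 270.   24.7] top z 30.3 811 (array([412.3, 269.1]), 79.9, 59.3, 5.9)
side fan seed pt [460.2 -11.   22.5] top z 24.9 
[... 376 characters left out ...]
  9. ] top z 10.7 574 (array([ 387.8, -245.2]), 80.3, 59.4, 18.1)
wrist bench z 0.00032185206106638553
wrist stand seed pt [641.5  -5.2  40.4] top z 41.1 4210 (array([639.3, -14.3]), 91.1, 63.0, -24.4)
wrist module seed pt [ 639.6 -209.8   18.9] top z 19.5 1250 (array([ 637.8, -217.3]), 70.3, 51.8, -28.1)
wrist fan seed pt [468.4 -15.6  24. ] top z 25.6 1063 (array([464., -17.]), 62.1, 61.2, 65.9)
wrist jar seed pt [ 540.8 -123.    32.2] top z 33.1 386 (array([ 537.5, -129.8]), 31.1, 30.3, 3.9)
wrist batt seed pt [553.8 116.5  45.1] top z 47.1 335 (array([549.2, 118.3]), 26.0, 17.1, -19.7)
wrist spreader seed pt [ 367.3 -227.6    9.8] top z 33.1 386 (array([ 537.5, -129.8]), 31.1, 30.3, 3.9)
```

```bash
python3 - <<'E'
from h import *
A=load("side0")[0];B=load("wrist0")[0]
f=lambda i,x,y,w,h:cv2.resize(i[y:y+h,x:x+w],(390,300),interpolation=cv2.INTER_CUBIC)
cv2.imwrite("pics/crop1.png",np.hstack([f(A,290,110,182,140),f(B,220,250,182,140)])[:,:,::-1])
# heights by triangulating simple colour blobs across scene & side (white panel, jar cap, pedestal top)
def mid(n,seed,lo,rad):
    p,d,K,V=load(n);m=(p.min(2)>lo);v,u=np.mgrid[:400,:640]
    m&=np.hypot(u-seed[0],v-seed[1])<rad
    q=blob(m);c=[u[q].mean(),v[q].mean()];o,r=rays(c,K,V,False);return o,r[0]
for k,a,b in(("module panel",(264,182),(334,158)),("jar cap",(311,174),(355,194)),("fan label",(361,181),(361,242))):
    lo=170 if k!="fan label" else 130
    P,g=tri(mid("scene0",a,lo,14),mid("side0",b,lo,16));print(k,np.round(P*1000,1),"gap",round(g*1000,1))
E
```

```text
module panel [ 637.7 -216.6   16.8] gap 1.6
jar cap [ 536.7 -129.7   25.7] gap 0.3
fan label [463.8 -15.8  22.5] gap 2.6
```

View pics/crop1.png

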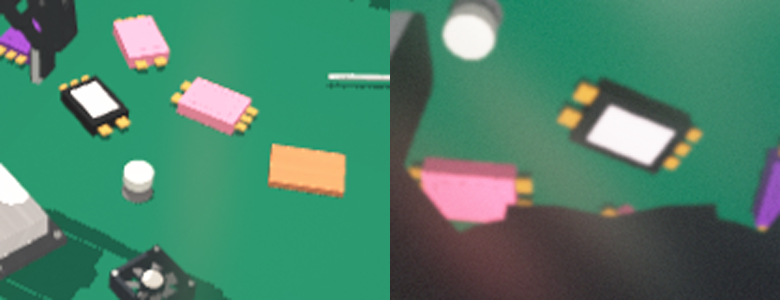

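Call:
{"fn": "jog_arm", "kwargs": {"motion": [{"dx": -24.5,"dy": -23.6,"dz": 2,"rz": 0.125},{"dx": -24.5,"dy": -23.6,"dz": 2,"rz": 0.25},{"dx": -24.5,"dy": -23.6,"dz": 2,"rz": 0.375},{"dx": -24.5,"dy": -23.6,"dz": 2,"rz": 0.5},{"dx": -24.5,"dy": -23.6,"dz": 2,"rz": 0.625},{"dx": -24.5,"dy": -23.6,"dz": 2,"rz": 0.75},{"dx": -24.5,"dy": -23.6,"dz": 2,"rz": 0.875},{"dx": -24.5,"dy": -23.6,"dz": 2,"rz": 1.0},{"dx": -24.5,"dy": -23.6,"dz": 2,"rz": 1.125},{"dx": -24.5,"dy": -23.6,"dz": 2,"rz": 1.25},{"dx": -24.5,"dy": -23.6,"dz": 2,"rz": 1.255},{"dx": -24.5,"dy": -23.6,"dz": 2,"rz": 1.255},{"dx": -24.5,"dy": -23.6,"dz": 2,"rz": 1.255}]}}

```text
invalid input
```

The crop confirms both choices: the module is black with a white panel and brass tabs (crop (630,135)), and the spreader is a plain orange copper plate (crop (307,170)). The move was refused as invalid input, so I'll retry with every key given.

Call:
{"fn": "jog_arm", "kwargs": {"motion": [{"dx": -24.5,"dy": -23.6,"dz": 2,"rx": 0,"ry": 0,"rz": 1.255,"grip": 1},{"dx": -24.5,"dy": -23.6,"dz": 2,"rx": 0,"ry": 0,"rz": 1.255,"grip": 1},{"dx": -24.5,"dy": -23.6,"dz": 2,"rx": 0,"ry": 0,"rz": 1.255,"grip": 1},{"dx": -24.5,"dy": -23.6,"dz": 2,"rx": 0,"ry": 0,"rz": 1.255,"grip": 1},{"dx": -24.5,"dy": -23.6,"dz": 2,"rx": 0,"ry": 0,"rz": 1.255,"grip": 1},{"dx": -24.5,"dy": -23.6,"dz": 2,"rx": 0,"ry": 0,"rz": 1.255,"grip": 1},{"dx": -24.5,"dy": -23.6,"dz": 2,"rx": 0,"ry": 0,"rz": 1.255,"grip": 1},{"dx": -24.5,"dy": -23.6,"dz": 2,"rx": 0,"ry": 0,"rz": 1.255,"grip": 1},{"dx": -24.5,"dy": -23.6,"dz": 2,"rx": 0,"ry": 0,"rz": 1.255,"grip": 1},{"dx": -24.5,"dy": -23.6,"dz": 2,"rx": 0,"ry": 0,"rz": 1.255,"grip": 1},{"dx": -24.5,"dy": -23.6,"dz": 2,"rx": 0,"ry": 0,"rz": 1.255,"grip": 1},{"dx": -24.5,"dy": -23.6,"dz": 2,"rx": 0,"ry": 0,"rz": 1.255,"grip": 1},{"dx": -24.5,"dy": -23.6,"dz": 2,"rx": 0,"ry": 0,"rz": 1.255,"grip": 1}], "grip_force": 50}}

```text
t: 1.23
tcp_pos: [0.3893, -0.2447, 0.2193]
ee_rot: [0.987, 0.159, -0.0, -0.0]
wrist_force: [0.1, 0.6, 1.2]
finger_gap: 0.0852
gripper_force: 0.0
```

```bash
cat >> h.py <<'E'
from scipy.spatial.transform import Rotation as Rt
def tool():
    o=telemetry.get_obs();R=Rt.from_quat(o["ee_rot"]).as_matrix();return o["tcp_pos"],R,o
def need(c_mm,long_deg,z=None):
    "move in tool axes (cm, rad) to bring TCP over c with tool y across the long side"
    p,R,o=tool();t=np.array([*np.array(c_mm)/1000,p[2] if z is None else z])
    s=R.T@(t-p)*100;cur=np.degrees(np.arctan2(R[1,1],R[0,1]));e=(long_deg+90-cur+90)%180-90
    print("tcp",np.round(p*1000,1),"yaw(y)",round(cur,2),"need cm",np.round(s,2),"rz",round(np.radians(-e),3),"(or +-pi)")
def wmask(name,m,z,im):
    p,d,K,V=im;c=max(cv2.findContours(m.astype(np.uint8),cv2.RETR_EXTERNAL,cv2.CHAIN_APPROX_NONE)[0],key=cv2.contourArea)
    r=rect(plane(c[:,0],K,V,True,z));print(name,r);return r
E
python3 - <<'E'
from h import *
im=snap("wrist","w1");p,d,K,V=im;h=cv2.cvtColor(p,cv2.COLOR_RGB2HSV)
m=(h[...,0]>5)&(h[...,0]<20)&(h[...,1]>110)&(p[...,0]>120);m=blob(m)
v,u=np.nonzero(m);print("px",u.mean(),v.mean(),m.sum())
P=depthpts(np.c_[u,v],d,K,V,True);print("z",np.percentile(P[:,2],[5,50,95]),rect(P[np.abs(P[:,2]-np.median(P[:,2]))<.003]))
r=wmask("spreader",m,.010,im);need(r[0],r[3])
E
```

```text
px 324.3292646621018 168.07353378981838 3359
z [0.00888947 0.01026825 0.0115471 ] (array([ 389.6, -248. ]), 79.2, 56.0, 18.2)
spreader (array([ 389.4, -248.1]), 81.0, 56.6, 19.1)
tcp [ 389.3 -244.6  219.3] yaw(y) -71.68 need cm [-0.1   0.33 -0.  ] rz -0.014 (or +-pi)
```

View pics/w1.png

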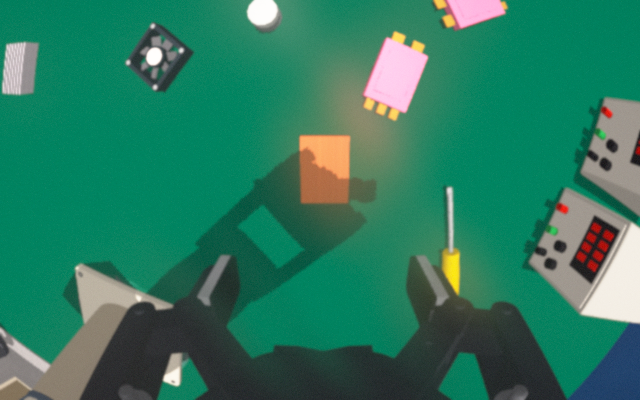

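The spreader is at px (325,169) between the jaws, with nothing near it. The wrist camera agrees with itself at both yaws, so I'll trust it and go down.

Call:
{"fn": "jog_arm", "kwargs": {"motion": [{"dx": -0.1,"dy": 0.3,"dz": 10,"rx": 0,"ry": 0,"rz": 0,"grip": 0.6},{"dx": -0.1,"dy": 0.3,"dz": 10,"rx": 0,"ry": 0,"rz": 0,"grip": 0.6},{"dx": -0.1,"dy": 0.3,"dz": 10,"rx": 0,"ry": 0,"rz": 0,"grip": 0.6},{"dx": -0.1,"dy": 0.3,"dz": 17,"rx": 0,"ry": 0,"rz": 0,"grip": 0.6},{"dx": -0.1,"dy": 0.3,"dz": 17,"rx": 0,"ry": 0,"rz": 0,"grip": 0.6},{"dx": -0.1,"dy": 0.3,"dz": 19,"rx": 0,"ry": 0,"rz": 0,"grip": 0.6},{"dx": -0.1,"dy": 0.3,"dz": 20,"rx": 0,"ry": 0,"rz": 0,"grip": 0.6},{"dx": -0.1,"dy": 0.3,"dz": 20.7,"rx": 0,"ry": 0,"rz": 0,"grip": 0.6},{"dx": -0.1,"dy": 0.3,"dz": 20.7,"rx": 0,"ry": 0,"rz": 0,"grip": 0.6},{"dx": -0.1,"dy": 0.3,"dz": 20.7,"rx": 0,"ry": 0,"rz": 0,"grip": 0.6}]}}

```text
t: 2.12
tcp_pos: [0.3896, -0.2483, 0.0129]
ee_rot: [0.987, 0.158, 0.0, 0.0]
wrist_force: [-0.2, -0.7, -0.2]
finger_gap: 0.0685
gripper_force: 0.0
```

```bash
python3 - <<'E'
from h import *
p,d,K,V=snap("wrist","w2");cv2.imwrite("pics/w2c.png",cv2.resize(p[120:400,140:520],(760,560))[:,:,::-1])
E
```

```text
(no output)
```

View pics/w2c.png

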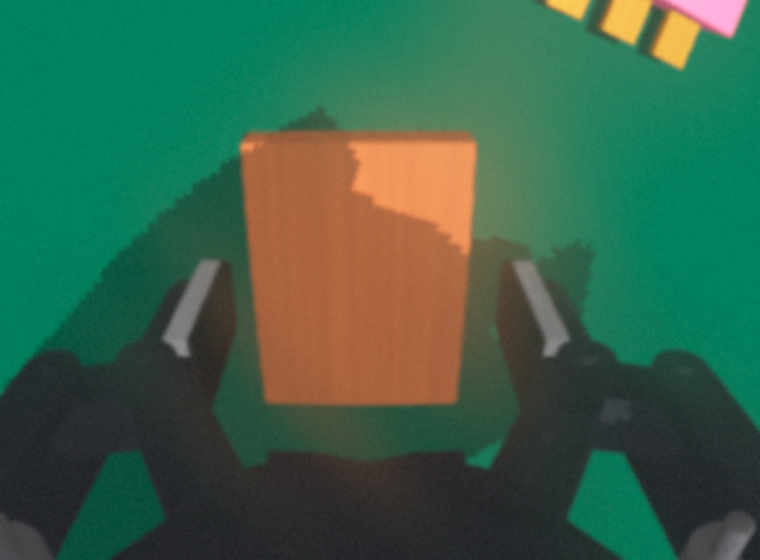

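```bash
python3 - <<'E'
from h import *
p,d,K,V=load("w2")
v,u=np.mgrid[:400,:640];P=depthpts(np.c_[u.ravel(),v.ravel()],d,K,V,True).reshape(400,640,3)
for name,(x0,x1) in dict(L=(200,262),R=(385,440)).items():
    s=(u>x0)&(u<x1)&(v>240)&(v<310)&(p.max(2)<200)&(d>0)&(P[...,2]>.002)&(p[...,0]<p[...,2]*1.6)&(abs(p[...,1].astype(int)-p[...,0])<25)
    z=P[s][:,2];print(name,s.sum(),np.round(np.percentile(z,[0,1,2,5,10,25,50])*1000,1))
E
```

```text
L 2331 [12.  14.1 15.5 18.2 21.4 29.1 40.4]
R 2189 [11.8 14.  15.5 18.6 21.9 29.4 40. ]
```

The jaws straddle the plate (crop (358,270)). The fingertips stand about 12 mm up, so I'll go down 7 mm and close.

Call:
{"fn": "jog_arm", "kwargs": {"motion": [{"dx": 0,"dy": 0,"dz": 0.7,"rx": 0,"ry": 0,"rz": 0,"grip": 0.6},{"dx": 0,"dy": 0,"dz": 0.7,"rx": 0,"ry": 0,"rz": 0,"grip": 0.6},{"dx": 0,"dy": 0,"dz": 0.7,"rx": 0,"ry": 0,"rz": 0,"grip": 0.2},{"dx": 0,"dy": 0,"dz": 0.7,"rx": 0,"ry": 0,"rz": 0,"grip": 0.2},{"dx": 0,"dy": 0,"dz": 0.7,"rx": 0,"ry": 0,"rz": 0,"grip": 0.2},{"dx": 0,"dy": 0,"dz": 0.7,"rx": 0,"ry": 0,"rz": 0,"grip": 0.2},{"dx": 0,"dy": 0,"dz": 0.7,"rx": 0,"ry": 0,"rz": 0,"grip": 0.2},{"dx": 0,"dy": 0,"dz": 0.7,"rx": 0,"ry": 0,"rz": 0,"grip": 0.2}], "grip_force": 60}}

```text
t: 2.83
tcp_pos: [0.3889, -0.248, 0.0061]
ee_rot: [0.988, 0.157, 0.0, 0.0]
wrist_force: [-0.8, 1.9, 9.2]
finger_gap: 0.054
gripper_force: 61.9
```

Call:
{"fn": "jog_arm", "kwargs": {"motion": [{"dx": 0,"dy": 0,"dz": -1,"rx": 0,"ry": 0,"rz": 0,"grip": 0.2},{"dx": 0,"dy": 0,"dz": -3,"rx": 0,"ry": 0,"rz": 0,"grip": 0.2},{"dx": 0,"dy": 0,"dz": -6,"rx": 0,"ry": 0,"rz": 0,"grip": 0.2},{"dx": 0,"dy": 0,"dz": -10,"rx": 0,"ry": 0,"rz": 0,"grip": 0.2},{"dx": 0,"dy": 0,"dz": -14,"rx": 0,"ry": 0,"rz": 0,"grip": 0.2},{"dx": 0,"dy": 0,"dz": -14,"rx": 0,"ry": 0,"rz": 0,"grip": 0.2},{"dx": 0,"dy": 0,"dz": -14,"rx": 0,"ry": 0,"rz": 0,"grip": 0.2}]}}

```text
t: 3.42
tcp_pos: [0.3901, -0.249, 0.1478]
ee_rot: [0.988, 0.157, 0.002, 0.002]
wrist_force: [-0.0, 0.2, -3.8]
finger_gap: 0.0538
gripper_force: 66.1
```

```bash
python3 - <<'E'
from h import *
im=snap("wrist","w3");p,d,K,V=im;h=cv2.cvtColor(p,cv2.COLOR_RGB2HSV)
P0,R,o=tool();print(P0,o["wrist_force"],o["finger_gap"])
m=(h[...,0]>5)&(h[...,0]<20)&(h[...,1]>110)&(p[...,0]>90);m=blob(m)
v,u=np.nonzero(m);P=depthpts(np.c_[u,v],d,K,V,True);Q=(P-P0)@R*1000
print("tool-frame z",np.percentile(Q[:,2],[5,50,95]));print(rect(Q[np.abs(Q[:,2]-np.median(Q[:,2]))<3]/1000))
A=np.c_[Q[:,:2],np.ones(len(Q))];print("tilt",np.linalg.lstsq(A,Q[:,2],rcond=None)[0])
need((639.3,-14.3),-24.4)
E
```

```text
[ 0.38887176 -0.24813126  0.14601162] [-0.2306512   0.05702451 -4.29745726] 0.05381946947473605
tool-frame z [-6.9406447  -5.85581964 -4.62105342]
(array([1. , 2.4]), 80.9, 56.2, -0.1)
tilt [-0.11506927 -0.02594025 -4.82634499]
tcp [ 388.9 -248.1  146. ] yaw(y) -71.91 need cm [ 3.107e+01 -1.445e+01  1.000e-02] rz 0.742 (or +-pi)
```

Call:
{"fn": "jog_arm", "kwargs": {"motion": [{"dx": 23.7,"dy": -21.2,"dz": -7,"rx": 0,"ry": 0,"rz": 0.742,"grip": 0.2},{"dx": 23.7,"dy": -21.2,"dz": -7,"rx": 0,"ry": 0,"rz": 0.742,"grip": 0.2},{"dx": 23.7,"dy": -21.2,"dz": -7,"rx": 0,"ry": 0,"rz": 0.742,"grip": 0.2},{"dx": 23.7,"dy": -21.2,"dz": -7,"rx": 0,"ry": 0,"rz": 0.742,"grip": 0.2},{"dx": 23.7,"dy": -21.2,"dz": -7,"rx": 0,"ry": 0,"rz": 0.742,"grip": 0.2},{"dx": 23.7,"dy": -21.2,"dz": -7,"rx": 0,"ry": 0,"rz": 0.742,"grip": 0.2},{"dx": 23.7,"dy": -21.2,"dz": -7,"rx": 0,"ry": 0,"rz": 0.742,"grip": 0.2},{"dx": 23.7,"dy": -21.2,"dz": -7,"rx": 0,"ry": 0,"rz": 0.742,"grip": 0.2},{"dx": 23.7,"dy": -21.2,"dz": -7,"rx": 0,"ry": 0,"rz": 0.742,"grip": 0.2},{"dx": 23.7,"dy": -21.2,"dz": -7,"rx": 0,"ry": 0,"rz": 0.742,"grip": 0.2},{"dx": 23.7,"dy": -21.2,"dz": -7,"rx": 0,"ry": 0,"rz": 0.742,"grip": 0.2},{"dx": 23.7,"dy": -21.2,"dz": -7,"rx": 0,"ry": 0,"rz": 0.742,"grip": 0.2}]}}

```text
t: 4.47
tcp_pos: [0.5466, 0.0268, 0.213]
ee_rot: [0.977, -0.211, -0.002, 0.001]
wrist_force: [-0.7, -0.9, -4.3]
finger_gap: 0.054
gripper_force: 66.2
```

```bash
cat >> h.py <<'E'
def toolpts(im,P0,R):
    p,d,K,V=im;v,u=np.mgrid[:400,:640]
    P=depthpts(np.c_[u.ravel(),v.ravel()],d,K,V,True);Q=(P-P0)@R*1000;Q[d.ravel()==0]=np.nan
    return P.reshape(400,640,3)*1000,Q.reshape(400,640,3),u,v
def trect(Q,m,z,tol=3): # rect in tool frame of points in mask near tool z
    s=m&(np.abs(Q[...,2]-z)<tol);return s.sum(),rect(Q[s]/1000)
E
python3 - <<'E'
from h import *
P0,R,o=tool();im=snap("wrist","w4");p,d,K,V=im
P,Q,u,v=toolpts(im,P0,R);h=cv2.cvtColor(p,cv2.COLOR_RGB2HSV)
m=blob((np.abs(P[...,2]-40.5)<2.5)&(v<200)&(h[...,1]<60)&(d>0));zt=np.median(Q[m][:,2])
print("tcp",P0,"ped",trect(Q,m,zt),zt,"world z",np.median(P[m][:,2]),rect(P[m]/1000))
c=max(cv2.findContours(m.astype(np.uint8),0,cv2.CHAIN_APPROX_NONE)[0],key=cv2.contourArea)
print("ray/plane",rect((plane(c[:,0],K,V,True,.0405)-P0)@R))
m=blob((h[...,0]>5)&(h[...,0]<20)&(h[...,1]>110)&(p[...,0]>90)&(v>150))
zt=np.median(Q[m][:,2]);print("plate",trect(Q,m,zt),zt)
E
```

```text
tcp [0.54656253 0.0267648  0.21295312] ped (np.int64(5625), (array([101.7,  -0.8]), 90.2, 62.3, 0.3)) 172.0911228385906 world z 40.412591434873576 (array([638.7, -14.6]), 90.2, 62.3, -24.7)
ray/plane (array([101.6,  -0.8]), 89.7, 62.0, 0.3)
plate (np.int64(0), (array([0., 0.]), 0.0, 0.0, 0.0)) nan
```

View pics/w4.png

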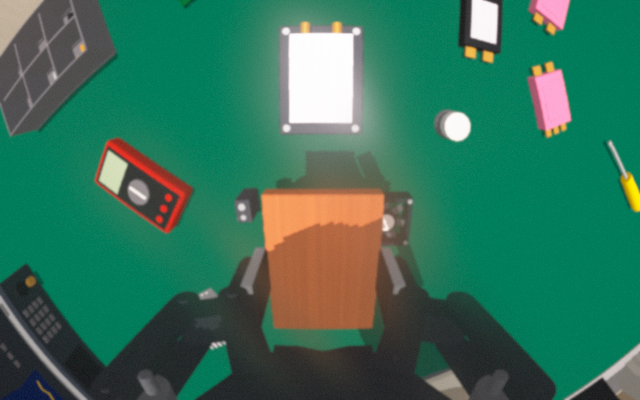

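Picture: the pedestal is at (321,78) and clear, and the plate is held straight at (323,260). The black module is at (481,22) and the jar at (455,126). The last plate offset was read while the arm was still settling, so I'll measure the plate again from this picture.

```bash
python3 - <<'E'
from h import *
P0,R,o=tool();print(P0);P0=np.array([0.54656253,0.0267648,0.21295312]);im=load("w4");p,d,K,V=im
P,Q,u,v=toolpts(im,P0,R);h=cv2.cvtColor(p,cv2.COLOR_RGB2HSV)
m=blob((h[...,0]>3)&(h[...,0]<22)&(h[...,1]>90)&(p[...,0]>60)&(v>150)&(abs(u-323)<70))
m=cv2.morphologyEx(m.astype(np.uint8),cv2.MORPH_OPEN,np.ones((9,9)))>0
print(m.sum(),"z",np.nanpercentile(Q[m][:,2],[5,25,50,75,95]))
zt=np.nanmedian(Q[m][:,2]);print(trect(Q,m,zt,4))
c=max(cv2.findContours(m.astype(np.uint8),0,cv2.CHAIN_APPROX_NONE)[0],key=cv2.contourArea)
o,r=rays(c[:,0],K,V,True);o=(o-P0)@R;r=r@R
for z in(-.0065,-.0039):print(z,rect(o+r*((z-o[2])/r[:,2])[:,None]))
E
```

```text
[0.54665602 0.0263231  0.21329127]
16406 z [-5.27210614 -4.43712242 -4.02779083 -3.61036404 -2.64879021]
(np.int64(15280), (array([0.7, 1.3]), 81.2, 56.3, -0.7))
-0.0065 (array([3.7, 2.3]), 80.9, 63.3, -0.1)
-0.0039 (array([2.1, 2.3]), 82.6, 64.6, -0.1)
```

Call:
{"fn": "jog_arm", "kwargs": {"motion": [{"dx": 10.1,"dy": -0.2,"dz": 0,"rx": 0,"ry": 0,"rz": 0.008,"grip": 0.2},{"dx": 10.1,"dy": -0.2,"dz": 0,"rx": 0,"ry": 0,"rz": 0.008,"grip": 0.2},{"dx": 10.1,"dy": -0.2,"dz": 0,"rx": 0,"ry": 0,"rz": 0.008,"grip": 0.2},{"dx": 10.1,"dy": -0.2,"dz": 4,"rx": 0,"ry": 0,"rz": 0.008,"grip": 0.2},{"dx": 10.1,"dy": -0.2,"dz": 8,"rx": 0,"ry": 0,"rz": 0.008,"grip": 0.2},{"dx": 10.1,"dy": -0.2,"dz": 12,"rx": 0,"ry": 0,"rz": 0.008,"grip": 0.2},{"dx": 10.1,"dy": -0.2,"dz": 14,"rx": 0,"ry": 0,"rz": 0.008,"grip": 0.2},{"dx": 10.1,"dy": -0.2,"dz": 15.3,"rx": 0,"ry": 0,"rz": 0.008,"grip": 0.2},{"dx": 10.1,"dy": -0.2,"dz": 16,"rx": 0,"ry": 0,"rz": 0.008,"grip": 0.2},{"dx": 10.1,"dy": -0.2,"dz": 16.3,"rx": 0,"ry": 0,"rz": 0.008,"grip": 0.2},{"dx": 10.1,"dy": -0.2,"dz": 16.3,"rx": 0,"ry": 0,"rz": 0.008,"grip": 0.2},{"dx": 10.1,"dy": -0.2,"dz": 16.3,"rx": 0,"ry": 0,"rz": 0.008,"grip": 0.2}]}}

```text
t: 5.52
tcp_pos: [0.6423, -0.0132, 0.0538]
ee_rot: [0.977, -0.216, 0.001, -0.0]
wrist_force: [0.5, 0.8, -3.0]
finger_gap: 0.0543
gripper_force: 66.1
```

```bash
python3 - <<'E'
from h import *
P0,R,o=tool();im=snap("wrist","w5");p,d,K,V=im
P,Q,u,v=toolpts(im,P0,R)
print(P0,o["wrist_force"]);need((638.7,-14.6),-24.6)
cv2.imwrite("pics/w5c.png",cv2.resize(p[130:400,160:500],(755,600))[:,:,::-1])
E
```

```text
[ 0.64227502 -0.0131797   0.05381123] [ 0.48990529  0.84276779 -2.96060929]
tcp [642.4 -13.1  54. ] yaw(y) -114.88 need cm [-0.27  0.29 -0.  ] rz -0.005 (or +-pi)
```

View pics/w5c.png

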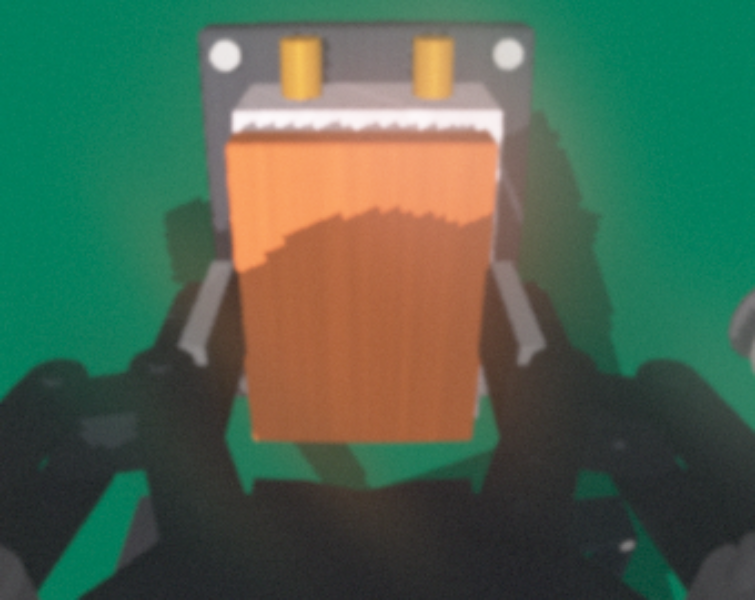

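The plate is held about 7 mm above the pedestal. The pedestal margin shows on the right at crop (500,180) and at the far edge (367,115), so the plate needs to go slightly right and back. I'll get the numbers.

```bash
python3 - <<'E'
from h import *
P0,R,o=tool();im=load("w5");p,d,K,V=im
P,Q,u,v=toolpts(im,P0,R);h=cv2.cvtColor(p,cv2.COLOR_RGB2HSV)
cu=(h[...,0]>3)&(h[...,0]<22)&(h[...,1]>90)
a=Q[cu&(np.abs(Q[...,2]+4)<2.5)];print("plate",rect(a/1000),np.percentile(a,[.3,99.7],axis=0)[:,:2])
# far edge of the pedestal: points at its height, bright and unsaturated
b=Q[(np.abs(P[...,2]-40.4)<2)&(h[...,1]<50)&(v<200)];b=b[(abs(b[:,1])<26)]
print("ped strip far x",np.percentile(b[:,0],[95,98,99.5]),len(b))
c=Q[(np.abs(P[...,2]-40.4)<2)&(h[...,1]<50)&(v<185)];print("ped y",np.percentile(c[:,1],[.5,2,98,99.5]))
E
```

```text
plate (array([0.6, 1.3]), 80.9, 56.2, -0.2) [[-38.5824437  -26.30491453]
 [ 40.70980061  28.74694444]]
ped strip far x [42.76950981 42.9058525  43.0816354 ] 969
ped y [-27.9970753  -26.82814164  31.64441083  32.84061052]
```

Call:
{"fn": "jog_arm", "kwargs": {"motion": [{"dx": -0.28,"dy": 0.12,"dz": 0.2,"rx": 0,"ry": 0,"rz": -0.004,"grip": 0.2},{"dx": -0.28,"dy": 0.12,"dz": 0.4,"rx": 0,"ry": 0,"rz": -0.004,"grip": 0.2},{"dx": -0.28,"dy": 0.12,"dz": 0.6,"rx": 0,"ry": 0,"rz": -0.004,"grip": 0.2},{"dx": -0.28,"dy": 0.12,"dz": 0.7,"rx": 0,"ry": 0,"rz": -0.004,"grip": 0.2},{"dx": -0.28,"dy": 0.12,"dz": 0.7,"rx": 0,"ry": 0,"rz": -0.004,"grip": 0.2},{"dx": -0.28,"dy": 0.12,"dz": 0.7,"rx": 0,"ry": 0,"rz": -0.004,"grip": 0.2}]}}

```text
t: 6.07
tcp_pos: [0.6382, -0.0128, 0.0462]
ee_rot: [0.977, -0.213, 0.0, -0.0]
wrist_force: [-4.1, -0.0, 5.7]
finger_gap: 0.0542
gripper_force: 67.1
```

In contact, with about 10 N of support. I'll release, rise and look.

Call:
{"fn": "jog_arm", "kwargs": {"motion": [{"dx": 0,"dy": 0,"dz": -0.05,"rx": 0,"ry": 0,"rz": 0,"grip": 0.8},{"dx": 0,"dy": 0,"dz": -0.05,"rx": 0,"ry": 0,"rz": 0,"grip": 0.8},{"dx": 0,"dy": 0,"dz": -0.05,"rx": 0,"ry": 0,"rz": 0,"grip": 0.8},{"dx": 0,"dy": 0,"dz": -0.05,"rx": 0,"ry": 0,"rz": 0,"grip": 0.8},{"dx": 0,"dy": 0,"dz": -2,"rx": 0,"ry": 0,"rz": 0,"grip": 1},{"dx": 0,"dy": 0,"dz": -6,"rx": 0,"ry": 0,"rz": 0,"grip": 1},{"dx": 0,"dy": 0,"dz": -10,"rx": 0,"ry": 0,"rz": 0,"grip": 1},{"dx": 0,"dy": 0,"dz": -14,"rx": 0,"ry": 0,"rz": 0,"grip": 1},{"dx": -5,"dy": 0,"dz": -17,"rx": 0,"ry": 0,"rz": 0,"grip": 1},{"dx": -5,"dy": 0,"dz": -17,"rx": 0,"ry": 0,"rz": 0,"grip": 1},{"dx": -5,"dy": 0,"dz": -17,"rx": 0,"ry": 0,"rz": 0,"grip": 1},{"dx": -5,"dy": 0,"dz": -17,"rx": 0,"ry": 0,"rz": 0,"grip": 1}]}}

```text
t: 7.07
tcp_pos: [0.5929, 0.0082, 0.2161]
ee_rot: [0.977, -0.213, 0.001, -0.0]
wrist_force: [-0.1, 0.1, -0.0]
finger_gap: 0.0852
gripper_force: 0.0
```

```bash
cat > st.py <<'E'
from h import *
import sys
P0,R,o=tool();im=snap("wrist",sys.argv[1]);p,d,K,V=im
P,Q,u,v=toolpts(im,P0,R);h=cv2.cvtColor(p,cv2.COLOR_RGB2HSV);print("tcp",np.round(P0*1000,1))
near=np.hypot(P[...,0]-638.7,P[...,1]+14.6)<60
for z in map(float,sys.argv[2:]):
    m=near&(np.abs(P[...,2]-z)<2.5)
    m=blob(cv2.morphologyEx(m.astype(np.uint8),cv2.MORPH_OPEN,np.ones((3,3)))>0)
    print(z,m.sum(),"world",rect(P[m]/1000),"medz",round(float(np.median(P[m][:,2])),1),"tool",rect(Q[m]/1000))
E
python3 st.py w6 50.5 40.4
python3 - <<'E'
from h import *
im=load("w6");p,d,K,V=im
h=cv2.cvtColor(p,cv2.COLOR_RGB2HSV)
m=blob((h[...,0]>3)&(h[...,0]<22)&(h[...,1]>90)&(p[...,0]>60))
wmask("plate ray",m,.0505,im)
n=blob(((p.min(2)>140)&(h[...,1]<60)|m)&(np.mgrid[:400,:640][0]<260),seed=[np.nonzero(m)[1].mean(),np.nonzero(m)[0].mean()])
wmask("ped+plate ray",n,.0405,im)
need((637.8,-217.3),-28.1,.213)
E
```

```text
tcp [592.9   8.2 216.1]
50.5 4555 world (array([638.4, -14. ]), 78.7, 56.4, -24.5) medz 50.3 tool (array([50.3,  1.4]), 78.7, 56.4, -0.1)
40.4 358 world (array([677.2, -32.3]), 60.4, 5.3, 65.5) medz 40.5 tool (array([93.2,  1.9]), 60.4, 5.3, 89.9)
plate ray (array([637.6, -14. ]), 78.3, 54.2, -24.6)
ped+plate ray (array([641.6, -15.7]), 111.2, 70.4, -28.4)
tcp [593.1   7.9 215.3] yaw(y) -114.63 need cm [13.45 18.61  0.23] rz 0.061 (or +-pi)
```

The plate is within 1 mm of centre, and its angle of −24.5° matches the pedestal. Next is the module.

Call:
{"fn": "jog_arm", "kwargs": {"motion": [{"dx": 13.4,"dy": 18.6,"dz": 0,"rx": 0,"ry": 0,"rz": 0.061,"grip": 1},{"dx": 13.4,"dy": 18.6,"dz": 0,"rx": 0,"ry": 0,"rz": 0.061,"grip": 1},{"dx": 13.4,"dy": 18.6,"dz": 0,"rx": 0,"ry": 0,"rz": 0.061,"grip": 1},{"dx": 13.4,"dy": 18.6,"dz": 0,"rx": 0,"ry": 0,"rz": 0.061,"grip": 1},{"dx": 13.4,"dy": 18.6,"dz": 0,"rx": 0,"ry": 0,"rz": 0.061,"grip": 1},{"dx": 13.4,"dy": 18.6,"dz": 0,"rx": 0,"ry": 0,"rz": 0.061,"grip": 1},{"dx": 13.4,"dy": 18.6,"dz": 0,"rx": 0,"ry": 0,"rz": 0.061,"grip": 1},{"dx": 13.4,"dy": 18.6,"dz": 0,"rx": 0,"ry": 0,"rz": 0.061,"grip": 1},{"dx": 13.4,"dy": 18.6,"dz": 0,"rx": 0,"ry": 0,"rz": 0.061,"grip": 1}]}}

```text
t: 7.87
tcp_pos: [0.6366, -0.2167, 0.2137]
ee_rot: [0.97, -0.243, -0.001, -0.0]
wrist_force: [-0.0, 1.1, -0.6]
finger_gap: 0.0857
gripper_force: 0.0
```

```bash
python3 - <<'E'
from h import *
P0,R,o=tool();im=snap("wrist","w7");p,d,K,V=im
P,Q,u,v=toolpts(im,P0,R);h=cv2.cvtColor(p,cv2.COLOR_RGB2HSV);print("tcp",P0)
m=(np.hypot(P[...,0]-637.8,P[...,1]+217.3)<48)&(np.abs(P[...,2]-18.5)<2.5)
m=blob(cv2.morphologyEx(m.astype(np.uint8),cv2.MORPH_OPEN,np.ones((3,3)))>0)
print(rect(P[m]/1000),rect(Q[m]/1000),np.median(P[m][:,2]));r=rect(P[m]/1000)
wmask("ray",m,.0183,im);need(r[0],r[3],.013)
# neighbours in the jaws' path
q=(P[...,2]>6)&(P[...,2]<80)&(abs(Q[...,0])<25)&(abs(Q[...,1])<90)&(abs(Q[...,1])>28)
print("obst y",np.sort(Q[q][:,1])[::max(1,q.sum()//10)])
E
```

```text
tcp [ 0.63659735 -0.21672284  0.21366325]
(array([ 637.4, -217.8]), 70.3, 49.7, -28.6) (array([1.7, 0.5]), 70.3, 49.7, 0.4) 18.44492803116338
ray (array([ 637.5, -217.8]), 69.7, 49.6, -28.5)
tcp [ 636.7 -216.1  214.1] yaw(y) -118.12 need cm [ 0.18  0.11 20.11] rz 0.008 (or +-pi)
obst y []
```

View pics/w7.png

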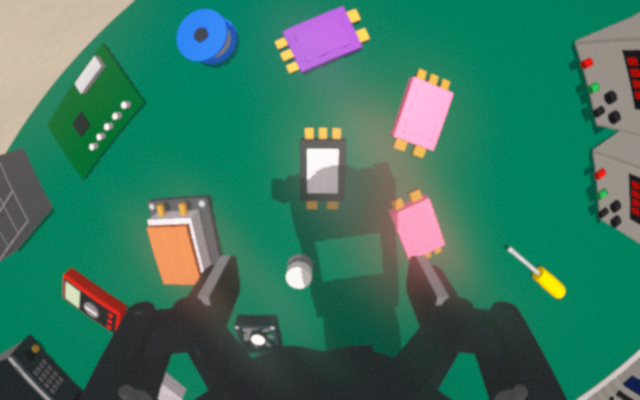

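The module is at (323,172) with clear flanks. The pink look-alike at (418,225) and the jar at (299,270) lie outside the jaws' path.

Call:
{"fn": "jog_arm", "kwargs": {"motion": [{"dx": 0.2,"dy": 0.1,"dz": 4,"rx": 0,"ry": 0,"rz": 0.007,"grip": 0.7},{"dx": 0.2,"dy": 0.1,"dz": 8,"rx": 0,"ry": 0,"rz": 0.007,"grip": 0.7},{"dx": 0.2,"dy": 0.1,"dz": 12,"rx": 0,"ry": 0,"rz": 0.007,"grip": 0.7},{"dx": 0.2,"dy": 0.1,"dz": 16,"rx": 0,"ry": 0,"rz": 0.007,"grip": 0.7},{"dx": 0.2,"dy": 0.1,"dz": 18.5,"rx": 0,"ry": 0,"rz": 0.007,"grip": 0.7},{"dx": 0.2,"dy": 0.1,"dz": 19.7,"rx": 0,"ry": 0,"rz": 0.007,"grip": 0.7},{"dx": 0.2,"dy": 0.1,"dz": 20.2,"rx": 0,"ry": 0,"rz": 0.007,"grip": 0.7},{"dx": 0.2,"dy": 0.1,"dz": 20.2,"rx": 0,"ry": 0,"rz": 0.007,"grip": 0.7},{"dx": 0.2,"dy": 0.1,"dz": 20.2,"rx": 0,"ry": 0,"rz": 0.007,"grip": 0.05},{"dx": 0.2,"dy": 0.1,"dz": 20.2,"rx": 0,"ry": 0,"rz": 0.007,"grip": 0.05},{"dx": 0.2,"dy": 0.1,"dz": 20.2,"rx": 0,"ry": 0,"rz": 0.007,"grip": 0.05},{"dx": 0.2,"dy": 0.1,"dz": 20.2,"rx": 0,"ry": 0,"rz": 0.007,"grip": 0.05},{"dx": 0.2,"dy": 0.1,"dz": 20.2,"rx": 0,"ry": 0,"rz": 0.007,"grip": 0.05},{"dx": 0.2,"dy": 0.1,"dz": 20.2,"rx": 0,"ry": 0,"rz": 0.007,"grip": 0.05}]}}

```text
t: 9.08
tcp_pos: [0.64, -0.2193, 0.0161]
ee_rot: [0.969, -0.247, 0.002, 0.0]
wrist_force: [-0.1, 0.3, 7.6]
finger_gap: 0.0481
gripper_force: 62.7
```

```bash
cat > held.py <<'E'
from h import *
import sys
P0,R,o=tool();im=snap("wrist",sys.argv[1]);p,d,K,V=im;lo,hi=map(float,sys.argv[2:4])
P,Q,u,v=toolpts(im,P0,R)
print("tcp",np.round(P0*1000,1),"yaw",round(np.degrees(np.arctan2(R[1,1],R[0,1])),2),"tilt",np.round(R[2],3),"qv",abs(o["qvel"]).max().round(3),o["finger_gap"],o["wrist_force"].round(1))
m=(Q[...,2]>lo)&(Q[...,2]<hi)&(np.abs(Q[...,0])<60)&(np.abs(Q[...,1])<float(sys.argv[4]))
m=blob(cv2.morphologyEx(m.astype(np.uint8),cv2.MORPH_OPEN,np.ones((5,5)))>0)
z=np.median(Q[m][:,2]);m&=abs(Q[...,2]-z)<2.5;print("held z",z,m.sum(),rect(Q[m]/1000))
E
python3 held.py w8 -15 5 27.5
```

```text
tcp [ 640.  -219.3   16.1] yaw -118.55 tilt [ 0.004 -0.001 -1.   ] qv 0.001 0.04808700410695212 [-0.1  0.3  7.6]
held z -2.322479204245902 11375 (array([-2.6,  0.1]), 71.4, 54.8, -0.4)
```

Call:
{"fn": "jog_arm", "kwargs": {"motion": [{"dx": 0,"dy": 0,"dz": -2,"rx": 0,"ry": 0,"rz": 0,"grip": 0.05},{"dx": 0,"dy": 0,"dz": -6,"rx": 0,"ry": 0,"rz": 0,"grip": 0.05},{"dx": 0,"dy": 0,"dz": -10,"rx": 0,"ry": 0,"rz": 0,"grip": 0.05},{"dx": -9.7,"dy": -18,"dz": -10,"rx": 0,"ry": 0,"rz": -0.069,"grip": 0.05},{"dx": -9.7,"dy": -18,"dz": -10,"rx": 0,"ry": 0,"rz": -0.069,"grip": 0.05},{"dx": -9.7,"dy": -18,"dz": -10,"rx": 0,"ry": 0,"rz": -0.069,"grip": 0.05},{"dx": -9.7,"dy": -18,"dz": -10,"rx": 0,"ry": 0,"rz": -0.069,"grip": 0.05},{"dx": -9.7,"dy": -18,"dz": -10,"rx": 0,"ry": 0,"rz": -0.069,"grip": 0.05},{"dx": -9.7,"dy": -18,"dz": -10,"rx": 0,"ry": 0,"rz": -0.069,"grip": 0.05},{"dx": -9.7,"dy": -18,"dz": -10,"rx": 0,"ry": 0,"rz": -0.069,"grip": 0.05},{"dx": -9.7,"dy": -18,"dz": -10,"rx": 0,"ry": 0,"rz": -0.069,"grip": 0.05},{"dx": -9.7,"dy": -18,"dz": -10,"rx": 0,"ry": 0,"rz": -0.069,"grip": 0.05}]}}

```text
t: 10.13
tcp_pos: [0.6392, -0.0154, 0.1139]
ee_rot: [0.977, -0.213, 0.0, 0.0]
wrist_force: [-0.5, -0.9, -1.1]
finger_gap: 0.0479
gripper_force: 62.7
```

```bash
python3 held.py w9 -15 5 27.5; python3 -c "
from h import *
need((638.5,-14.3),-24.6,.067)"
```

```text
tcp [639.2 -15.4 113.9] yaw -114.65 tilt [ 0.001 -0.    -1.   ] qv 0.012 0.047911878314305927 [-0.5 -0.9 -1.1]
held z -2.2370044516812246 11288 (array([-2.6, -0. ]), 71.4, 54.9, 0.2)
tcp [639.2 -15.7 113.7] yaw(y) -114.68 need cm [-0.12 -0.1   4.67] rz -0.001 (or +-pi)
```

Call:
{"fn": "jog_arm", "kwargs": {"motion": [{"dx": 0.14,"dy": -0.1,"dz": 2,"rx": 0,"ry": 0,"rz": 0,"grip": 0.05},{"dx": 0.14,"dy": -0.1,"dz": 3.5,"rx": 0,"ry": 0,"rz": 0,"grip": 0.05},{"dx": 0.14,"dy": -0.1,"dz": 4.2,"rx": 0,"ry": 0,"rz": 0,"grip": 0.05},{"dx": 0.14,"dy": -0.1,"dz": 4.2,"rx": 0,"ry": 0,"rz": 0,"grip": 0.05},{"dx": 0.14,"dy": -0.1,"dz": 4.2,"rx": 0,"ry": 0,"rz": 0,"grip": 0.05}]}}

```text
t: 10.6
tcp_pos: [0.6406, -0.0148, 0.0712]
ee_rot: [0.977, -0.214, -0.0, 0.0]
wrist_force: [0.1, -0.5, -2.6]
finger_gap: 0.0482
gripper_force: 62.7
```

```bash
python3 held.py w10 -15 5 27.5; python3 -c "
from h import *
need((638.5,-14.3),-24.6,.0665)
P0,R,o=tool();im=load('w10');P,Q,u,v=toolpts(im,P0,R);h=cv2.cvtColor(im[0],cv2.COLOR_RGB2HSV)
b=Q[(h[...,0]>3)&(h[...,0]<22)&(h[...,1]>90)&(abs(P[...,2]-50.4)<2)&(v<230)];b1=b[abs(b[:,1])<20]
print('spreader far x',np.percentile(b1[:,0],[97,99]),'y',np.percentile(b[b[:,0]>25][:,1],[1,99]))"
```

```text
tcp [640.6 -14.8  71.2] yaw -114.66 tilt [-0.001  0.    -1.   ] qv 0.018 0.04818493620001367 [ 0.1 -0.5 -2.6]
held z -2.2384700137529427 11296 (array([-2.4, -0.2]), 70.9, 54.9, 0.8)
tcp [641.1 -14.6  71.8] yaw(y) -114.64 need cm [-0.25  0.08  0.53] rz -0.001 (or +-pi)
spreader far x [37.36945059 37.5482309 ] y [-26.63723946  27.7872056 ]
```

Call:
{"fn": "jog_arm", "kwargs": {"motion": [{"dx": 0,"dy": 0.06,"dz": 0.2,"rx": 0,"ry": 0,"rz": 0,"grip": 0.05},{"dx": 0,"dy": 0.06,"dz": 0.4,"rx": 0,"ry": 0,"rz": 0,"grip": 0.05},{"dx": 0,"dy": 0.06,"dz": 0.5,"rx": 0,"ry": 0,"rz": 0,"grip": 0.05},{"dx": 0,"dy": 0.06,"dz": 0.5,"rx": 0,"ry": 0,"rz": 0,"grip": 0.05},{"dx": 0,"dy": 0.06,"dz": 0.5,"rx": 0,"ry": 0,"rz": 0,"grip": 0.05}]}}

```text
t: 11.07
tcp_pos: [0.6405, -0.0145, 0.0664]
ee_rot: [0.977, -0.213, 0.0, -0.0]
wrist_force: [1.1, 1.0, -2.0]
finger_gap: 0.0477
gripper_force: 62.7
```

Call:
{"fn": "jog_arm", "kwargs": {"motion": [{"dx": 0,"dy": 0,"dz": 0.08,"rx": 0,"ry": 0,"rz": 0,"grip": 0.05},{"dx": 0,"dy": 0,"dz": 0.08,"rx": 0,"ry": 0,"rz": 0,"grip": 0.05},{"dx": 0,"dy": 0,"dz": 0.08,"rx": 0,"ry": 0,"rz": 0,"grip": 0.6},{"dx": 0,"dy": 0,"dz": 0.08,"rx": 0,"ry": 0,"rz": 0,"grip": 0.6},{"dx": 0,"dy": 0,"dz": 0.08,"rx": 0,"ry": 0,"rz": 0,"grip": 0.6},{"dx": 0,"dy": 0,"dz": 0.08,"rx": 0,"ry": 0,"rz": 0,"grip": 0.6},{"dx": 0,"dy": 0,"dz": -2,"rx": 0,"ry": 0,"rz": 0,"grip": 1},{"dx": 0,"dy": 0,"dz": -6,"rx": 0,"ry": 0,"rz": 0,"grip": 1},{"dx": 0,"dy": 0,"dz": -10,"rx": 0,"ry": 0,"rz": 0,"grip": 1},{"dx": -5,"dy": 0,"dz": -14,"rx": 0,"ry": 0,"rz": 0,"grip": 1},{"dx": -5,"dy": 0,"dz": -15,"rx": 0,"ry": 0,"rz": 0,"grip": 1},{"dx": -5,"dy": 0,"dz": -15,"rx": 0,"ry": 0,"rz": 0,"grip": 1},{"dx": -5,"dy": 0,"dz": -15,"rx": 0,"ry": 0,"rz": 0,"grip": 1}]}}

```text
t: 12.15
tcp_pos: [0.5954, 0.0066, 0.2181]
ee_rot: [0.977, -0.213, 0.002, -0.0]
wrist_force: [0.5, 0.4, -0.6]
finger_gap: 0.0853
gripper_force: 0.0
```

```bash
python3 st.py w11 68.4 50.4; python3 -c "
from h import *
need((413.5,268.5),5.9,.24)
print(telemetry.get_obs()['joint_pos'].round(2))"
```

```text
tcp [595.4   6.6 218.1]
68.4 3934 world (array([638.4, -14.5]), 69.1, 50.6, -25.1) medz 68.5 tool (array([47.3,  1.6]), 69.1, 50.6, 0.5)
50.4 63 world (array([658.7,   6.3]), 19.9, 2.2, -25.5) medz 50.1 tool (array([ 57.2, -25.8]), 19.9, 2.2, 0.9)
tcp [595.2   6.3 216.7] yaw(y) -114.57 need cm [-27.42 -16.29  -2.36] rz -0.532 (or +-pi)
[-0.01  0.41  1.72 -0.    1.02  1.99]
```

The module is placed at (638.4,−14.5) with its top at 68.5 mm. Next is the heat sink.

Call:
{"fn": "jog_arm", "kwargs": {"motion": [{"dx": -27.4,"dy": -16.3,"dz": 0,"rx": 0,"ry": 0,"rz": -0.532,"grip": 1},{"dx": -27.4,"dy": -16.3,"dz": 0,"rx": 0,"ry": 0,"rz": -0.532,"grip": 1},{"dx": -27.4,"dy": -16.3,"dz": 0,"rx": 0,"ry": 0,"rz": -0.532,"grip": 1},{"dx": -27.4,"dy": -16.3,"dz": 0,"rx": 0,"ry": 0,"rz": -0.532,"grip": 1},{"dx": -27.4,"dy": -16.3,"dz": 0,"rx": 0,"ry": 0,"rz": -0.532,"grip": 1},{"dx": -27.4,"dy": -16.3,"dz": 0,"rx": 0,"ry": 0,"rz": -0.532,"grip": 1},{"dx": -27.4,"dy": -16.3,"dz": 0,"rx": 0,"ry": 0,"rz": -0.532,"grip": 1},{"dx": -27.4,"dy": -16.3,"dz": 0,"rx": 0,"ry": 0,"rz": -0.532,"grip": 1},{"dx": -27.4,"dy": -16.3,"dz": 0,"rx": 0,"ry": 0,"rz": -0.532,"grip": 1},{"dx": -27.4,"dy": -16.3,"dz": 0,"rx": 0,"ry": 0,"rz": -0.532,"grip": 1},{"dx": -27.4,"dy": -16.3,"dz": 0,"rx": 0,"ry": 0,"rz": -0.532,"grip": 1},{"dx": -27.4,"dy": -16.3,"dz": 0,"rx": 0,"ry": 0,"rz": -0.532,"grip": 1}]}}

```text
t: 13.2
tcp_pos: [0.4143, 0.2677, 0.2156]
ee_rot: [0.999, 0.051, -0.0, 0.0]
wrist_force: [0.3, 0.4, -0.6]
finger_gap: 0.0852
gripper_force: 0.0
```

```bash
python3 - <<'E'
from h import *
P0,R,o=tool();im=snap("wrist","w12");p,d,K,V=im
P,Q,u,v=toolpts(im,P0,R);print("tcp",P0)
m=(np.hypot(P[...,0]-413,P[...,1]-268)<60)&(P[...,2]>20)&(P[...,2]<35)
print("top z",np.percentile(P[m][:,2],[50,90,97]));m&=P[...,2]>27
r=rect(P[m]/1000);print(r,rect(Q[m]/1000));need(r[0],r[3],.025)
q=(P[...,2]>6)&(P[...,2]<80)&(abs(Q[...,0])<25)&(abs(Q[...,1])<90)&(abs(Q[...,1])>33)
print("obst",q.sum())
E
```

```text
tcp [0.41433399 0.26768143 0.21560534]
top z [30.21007996 31.17139324 31.60841904]
(array([412.9, 267.2]), 79.6, 58.3, 6.0) (array([-1.3,  0.2]), 79.6, 58.3, -0.2)
tcp [414.4 267.6 215.8] yaw(y) -84.21 need cm [-1.400e-01  1.000e-02  1.908e+01] rz -0.004 (or +-pi)
obst 0
```

View pics/w12.png

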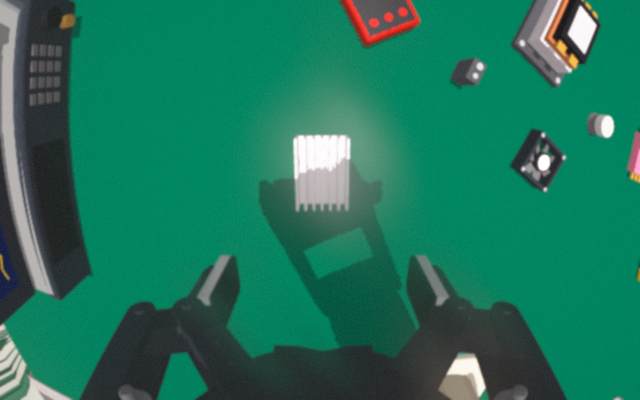

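The heat sink is at (322,172), fins up, with clear flanks.

Call:
{"fn": "jog_arm", "kwargs": {"motion": [{"dx": -0.14,"dy": 0,"dz": 4,"rx": 0,"ry": 0,"rz": -0.004,"grip": 0.8},{"dx": -0.14,"dy": 0,"dz": 8,"rx": 0,"ry": 0,"rz": -0.004,"grip": 0.8},{"dx": -0.14,"dy": 0,"dz": 12,"rx": 0,"ry": 0,"rz": -0.004,"grip": 0.8},{"dx": -0.14,"dy": 0,"dz": 16,"rx": 0,"ry": 0,"rz": -0.004,"grip": 0.8},{"dx": -0.14,"dy": 0,"dz": 18.5,"rx": 0,"ry": 0,"rz": -0.004,"grip": 0.8},{"dx": -0.14,"dy": 0,"dz": 19.7,"rx": 0,"ry": 0,"rz": -0.004,"grip": 0.8},{"dx": -0.14,"dy": 0,"dz": 20.3,"rx": 0,"ry": 0,"rz": -0.004,"grip": 0.8},{"dx": -0.14,"dy": 0,"dz": 20.3,"rx": 0,"ry": 0,"rz": -0.004,"grip": 0.8},{"dx": -0.14,"dy": 0,"dz": 20.3,"rx": 0,"ry": 0,"rz": -0.004,"grip": 0.25},{"dx": -0.14,"dy": 0,"dz": 20.3,"rx": 0,"ry": 0,"rz": -0.004,"grip": 0.25},{"dx": -0.14,"dy": 0,"dz": 20.3,"rx": 0,"ry": 0,"rz": -0.004,"grip": 0.25},{"dx": -0.14,"dy": 0,"dz": 20.3,"rx": 0,"ry": 0,"rz": -0.004,"grip": 0.25},{"dx": -0.14,"dy": 0,"dz": 20.3,"rx": 0,"ry": 0,"rz": -0.004,"grip": 0.25},{"dx": -0.14,"dy": 0,"dz": 20.3,"rx": 0,"ry": 0,"rz": -0.004,"grip": 0.25}]}}

```text
t: 14.42
tcp_pos: [0.4135, 0.269, 0.0151]
ee_rot: [0.999, 0.053, 0.001, -0.001]
wrist_force: [-0.0, -1.7, 7.4]
finger_gap: 0.0567
gripper_force: 65.0
```

Call:
{"fn": "jog_arm", "kwargs": {"motion": [{"dx": 0,"dy": 0,"dz": -2,"rx": 0,"ry": 0,"rz": 0,"grip": 0.25},{"dx": 0,"dy": 0,"dz": -6,"rx": 0,"ry": 0,"rz": 0,"grip": 0.25},{"dx": 0,"dy": 0,"dz": -10,"rx": 0,"ry": 0,"rz": 0,"grip": 0.25},{"dx": 0,"dy": 0,"dz": -13,"rx": 0,"ry": 0,"rz": 0,"grip": 0.25},{"dx": 19.4,"dy": 30.6,"dz": -13,"rx": 0,"ry": 0,"rz": 0.536,"grip": 0.25},{"dx": 19.4,"dy": 30.6,"dz": -13,"rx": 0,"ry": 0,"rz": 0.536,"grip": 0.25},{"dx": 19.4,"dy": 30.6,"dz": -13,"rx": 0,"ry": 0,"rz": 0.536,"grip": 0.25},{"dx": 19.4,"dy": 30.6,"dz": -13,"rx": 0,"ry": 0,"rz": 0.536,"grip": 0.25},{"dx": 19.4,"dy": 30.6,"dz": -13,"rx": 0,"ry": 0,"rz": 0.536,"grip": 0.25},{"dx": 19.4,"dy": 30.6,"dz": -13,"rx": 0,"ry": 0,"rz": 0.536,"grip": 0.25},{"dx": 19.4,"dy": 30.6,"dz": -13,"rx": 0,"ry": 0,"rz": 0.536,"grip": 0.25},{"dx": 19.4,"dy": 30.6,"dz": -13,"rx": 0,"ry": 0,"rz": 0.536,"grip": 0.25},{"dx": 19.4,"dy": 30.6,"dz": -13,"rx": 0,"ry": 0,"rz": 0.536,"grip": 0.25},{"dx": 19.4,"dy": 30.6,"dz": -13,"rx": 0,"ry": 0,"rz": 0.536,"grip": 0.25},{"dx": 19.4,"dy": 30.6,"dz": -13,"rx": 0,"ry": 0,"rz": 0.536,"grip": 0.25},{"dx": 19.4,"dy": 30.6,"dz": -13,"rx": 0,"ry": 0,"rz": 0.536,"grip": 0.25},{"dx": 19.4,"dy": 30.6,"dz": -13,"rx": 0,"ry": 0,"rz": 0.536,"grip": 0.25}]}}

```text
t: 15.83
tcp_pos: [0.6368, -0.0142, 0.1435]
ee_rot: [0.977, -0.213, -0.0, -0.0]
wrist_force: [0.1, -0.7, -2.2]
finger_gap: 0.0569
gripper_force: 64.9
```

```bash
python3 held.py w13 -25 5 30; python3 -c "
from h import *
need((638.5,-14.4),-24.6,.0836)
im=load('w13');cv2.imwrite('pics/w13c.png',cv2.resize(im[0][100:400,140:520],(760,600))[:,:,::-1])"
```

```text
tcp [636.8 -14.2 143.5] yaw -114.54 tilt [-0.001  0.    -1.   ] qv 0.011 0.05688199071278341 [ 0.1 -0.7 -2.2]
held z -14.109919393270026 1101 (array([  0.3, -27.1]), 80.3, 5.6, -0.0)
tcp [636.9 -14.  143.5] yaw(y) -114.51 need cm [ 0.17 -0.03  5.99] rz 0.002 (or +-pi)
```

View pics/w13c.png

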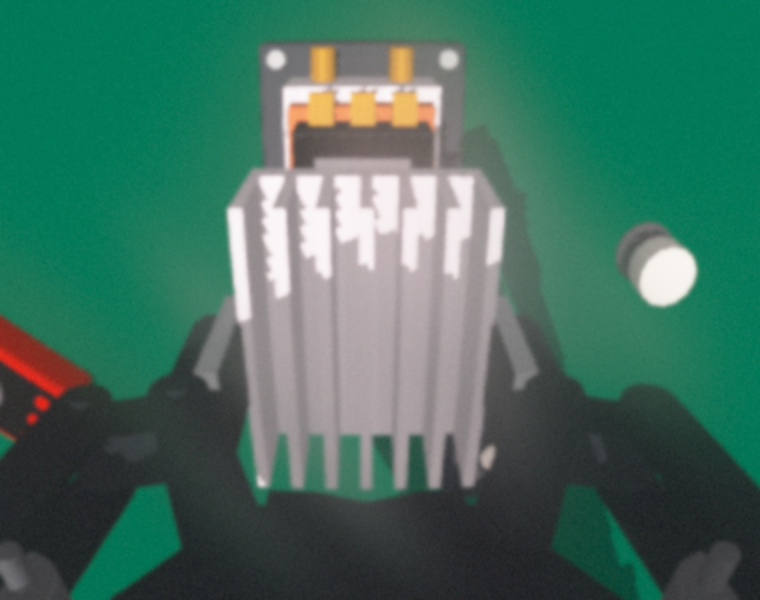

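The heat sink is held straight at crop (367,330), above the stack whose tabs show at (363,108).

Call:
{"fn": "jog_arm", "kwargs": {"motion": [{"dx": 0.14,"dy": -0.03,"dz": 2.5,"rx": 0,"ry": 0,"rz": 0.002,"grip": 0.25},{"dx": 0.14,"dy": -0.03,"dz": 4.5,"rx": 0,"ry": 0,"rz": 0.002,"grip": 0.25},{"dx": 0.14,"dy": -0.03,"dz": 5.5,"rx": 0,"ry": 0,"rz": 0.002,"grip": 0.25},{"dx": 0.14,"dy": -0.03,"dz": 5.5,"rx": 0,"ry": 0,"rz": 0.002,"grip": 0.25},{"dx": 0.14,"dy": -0.03,"dz": 5.5,"rx": 0,"ry": 0,"rz": 0.002,"grip": 0.25},{"dx": 0.14,"dy": -0.03,"dz": 5.5,"rx": 0,"ry": 0,"rz": 0.002,"grip": 0.25}]}}

```text
t: 16.38
tcp_pos: [0.6398, -0.0151, 0.0894]
ee_rot: [0.977, -0.214, 0.001, -0.0]
wrist_force: [1.1, 0.2, -1.2]
finger_gap: 0.0566
gripper_force: 64.9
```

```bash
python3 held.py w14 -25 5 30; python3 -c "
from h import *
need((638.5,-14.4),-24.6,.0836)"
```

```text
tcp [639.8 -15.1  89.4] yaw -114.67 tilt [ 0.001 -0.001 -1.   ] qv 0.009 0.05657527778824741 [ 1.1  0.2 -1.2]
held z -14.162747141332368 1108 (array([  0.1, -27.1]), 80.2, 5.8, -0.2)
tcp [640.  -15.3  89.6] yaw(y) -114.69 need cm [-0.18 -0.02  0.6 ] rz -0.002 (or +-pi)
```

Call:
{"fn": "jog_arm", "kwargs": {"motion": [{"dx": -0.15,"dy": 0,"dz": 0.3,"rx": 0,"ry": 0,"rz": 0,"grip": 0.25},{"dx": -0.15,"dy": 0,"dz": 0.5,"rx": 0,"ry": 0,"rz": 0,"grip": 0.25},{"dx": -0.15,"dy": 0,"dz": 0.6,"rx": 0,"ry": 0,"rz": 0,"grip": 0.25},{"dx": -0.15,"dy": 0,"dz": 0.6,"rx": 0,"ry": 0,"rz": 0,"grip": 0.25},{"dx": -0.15,"dy": 0,"dz": 0.6,"rx": 0,"ry": 0,"rz": 0,"grip": 0.25}]}}

```text
t: 16.85
tcp_pos: [0.6379, -0.0148, 0.0832]
ee_rot: [0.977, -0.214, 0.0, -0.0]
wrist_force: [-2.9, -0.7, 6.1]
finger_gap: 0.057
gripper_force: 65.6
```

Contact (+6 N). I'll release and rise.

Call:
{"fn": "jog_arm", "kwargs": {"motion": [{"dx": 0,"dy": 0,"dz": -0.03,"rx": 0,"ry": 0,"rz": 0,"grip": 0.8},{"dx": 0,"dy": 0,"dz": -0.03,"rx": 0,"ry": 0,"rz": 0,"grip": 0.8},{"dx": 0,"dy": 0,"dz": -0.03,"rx": 0,"ry": 0,"rz": 0,"grip": 0.8},{"dx": 0,"dy": 0,"dz": -0.03,"rx": 0,"ry": 0,"rz": 0,"grip": 0.8},{"dx": 0,"dy": 0,"dz": -0.03,"rx": 0,"ry": 0,"rz": 0,"grip": 0.8},{"dx": 0,"dy": 0,"dz": -2,"rx": 0,"ry": 0,"rz": 0,"grip": 1},{"dx": 0,"dy": 0,"dz": -6,"rx": 0,"ry": 0,"rz": 0,"grip": 1},{"dx": 0,"dy": 0,"dz": -10,"rx": 0,"ry": 0,"rz": 0,"grip": 1},{"dx": -5,"dy": 0,"dz": -14,"rx": 0,"ry": 0,"rz": 0,"grip": 1},{"dx": -5,"dy": 0,"dz": -15,"rx": 0,"ry": 0,"rz": 0,"grip": 1},{"dx": -5,"dy": 0,"dz": -15,"rx": 0,"ry": 0,"rz": 0,"grip": 1},{"dx": -5,"dy": 0,"dz": -15,"rx": 0,"ry": 0,"rz": 0,"grip": 1}]}}

```text
t: 17.85
tcp_pos: [0.5928, 0.0063, 0.2342]
ee_rot: [0.977, -0.214, 0.002, -0.0]
wrist_force: [-0.2, 0.6, -0.1]
finger_gap: 0.0855
gripper_force: 0.0
```

```bash
python3 - <<'E'
from h import *
P0,R,o=tool();im=snap("wrist","w15");P,Q,u,v=toolpts(im,P0,R);print(P0)
m=(np.hypot(P[...,0]-638.5,P[...,1]+14.4)<60)&(abs(P[...,2]-98.5)<3)
print(m.sum(),rect(P[m]/1000),np.percentile(P[m][:,2],[5,50,95]),rect(Q[m]/1000))
for c in ((464,-17),):need(c,-24.4+0,.22)
E
```

```text
[0.59280313 0.00630594 0.23415375]
2258 (array([637.2, -15.6]), 80.2, 58.9, -24.7) [97.02619781 98.33498458 99.49832681] (array([49.1,  1.6]), 80.2, 58.9, 0.1)
tcp [592.6   6.1 232.7] yaw(y) -114.68 need cm [-10.72   7.47   1.26] rz -0.005 (or +-pi)
```

Call:
{"fn": "jog_arm", "kwargs": {"motion": [{"dx": -10.7,"dy": 7.5,"dz": 0,"rx": 0,"ry": 0,"rz": 0,"grip": 1},{"dx": -10.7,"dy": 7.5,"dz": 0,"rx": 0,"ry": 0,"rz": 0,"grip": 1},{"dx": -10.7,"dy": 7.5,"dz": 1.4,"rx": 0,"ry": 0,"rz": 0,"grip": 1},{"dx": -10.7,"dy": 7.5,"dz": 1.4,"rx": 0,"ry": 0,"rz": 0,"grip": 1},{"dx": -10.7,"dy": 7.5,"dz": 1.4,"rx": 0,"ry": 0,"rz": 0,"grip": 1},{"dx": -10.7,"dy": 7.5,"dz": 1.4,"rx": 0,"ry": 0,"rz": 0,"grip": 1},{"dx": -10.7,"dy": 7.5,"dz": 1.4,"rx": 0,"ry": 0,"rz": 0,"grip": 1}]}}

```text
t: 18.48
tcp_pos: [0.4657, -0.0175, 0.2183]
ee_rot: [0.977, -0.214, 0.001, -0.0]
wrist_force: [0.5, 0.2, 0.0]
finger_gap: 0.0853
gripper_force: 0.0
```

```bash
python3 - <<'E'
from h import *
P0,R,o=tool();im=snap("wrist","w16");p,d,K,V=im
P,Q,u,v=toolpts(im,P0,R);print("tcp",P0)
m=(np.hypot(P[...,0]-464,P[...,1]+17)<48)&(abs(P[...,2]-25)<2)
m=blob(cv2.morphologyEx(m.astype(np.uint8),cv2.MORPH_CLOSE,np.ones((5,5)))>0);m&=abs(P[...,2]-25)<2
r=rect(P[m]/1000);print(r,rect(Q[m]/1000),np.median(P[m][:,2]));need(r[0],r[3],.0125)
q=(P[...,2]>6)&(P[...,2]<80)&(abs(Q[...,0])<25)&(abs(Q[...,1])<90)&(abs(Q[...,1])>35)
print("obst",q.sum())
# stack check in same picture: far visible heat sink top, pedestal
for z,t in((98.4,2.5),(40.4,2)):
    m=(np.hypot(P[...,0]-638.5,P[...,1]+14.4)<60)&(abs(P[...,2]-z)<t);print(z,m.sum(),rect(P[m]/1000))
E
```

```text
tcp [ 0.46571817 -0.01753915  0.21826857]
(array([463.6, -16.9]), 60.7, 60.1, -24.4) (array([-2.4,  0.4]), 60.7, 60.1, -0.3) 25.2268557710435
tcp [465.7 -17.4 218.3] yaw(y) -114.7 need cm [-0.24  0.05 20.58] rz -0.005 (or +-pi)
obst 0
98.4 1861 (array([628. , -11.4]), 59.7, 59.1, -24.7)
40.4 372 (array([631.6, -11.9]), 75.0, 61.5, -24.3)
```

View pics/w16.png

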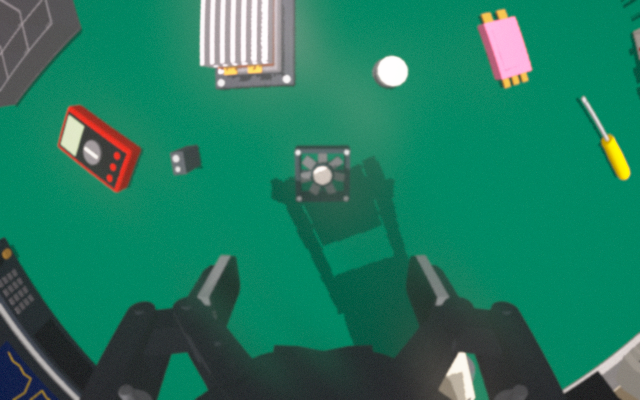

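The fan is at (322,175) and square to the jaws, with its label up and clear flanks. The stack is at (250,40), upright.

Call:
{"fn": "jog_arm", "kwargs": {"motion": [{"dx": -0.24,"dy": 0.05,"dz": 4,"rx": 0,"ry": 0,"rz": -0.005,"grip": 0.85},{"dx": -0.24,"dy": 0.05,"dz": 8,"rx": 0,"ry": 0,"rz": -0.005,"grip": 0.85},{"dx": -0.24,"dy": 0.05,"dz": 12,"rx": 0,"ry": 0,"rz": -0.005,"grip": 0.85},{"dx": -0.24,"dy": 0.05,"dz": 16,"rx": 0,"ry": 0,"rz": -0.005,"grip": 0.85},{"dx": -0.24,"dy": 0.05,"dz": 18.5,"rx": 0,"ry": 0,"rz": -0.005,"grip": 0.85},{"dx": -0.24,"dy": 0.05,"dz": 19.7,"rx": 0,"ry": 0,"rz": -0.005,"grip": 0.85},{"dx": -0.24,"dy": 0.05,"dz": 20.4,"rx": 0,"ry": 0,"rz": -0.005,"grip": 0.85},{"dx": -0.24,"dy": 0.05,"dz": 20.4,"rx": 0,"ry": 0,"rz": -0.005,"grip": 0.85},{"dx": -0.24,"dy": 0.05,"dz": 20.4,"rx": 0,"ry": 0,"rz": -0.005,"grip": 0.3},{"dx": -0.24,"dy": 0.05,"dz": 20.4,"rx": 0,"ry": 0,"rz": -0.005,"grip": 0.3},{"dx": -0.24,"dy": 0.05,"dz": 20.4,"rx": 0,"ry": 0,"rz": -0.005,"grip": 0.3},{"dx": -0.24,"dy": 0.05,"dz": 20.4,"rx": 0,"ry": 0,"rz": -0.005,"grip": 0.3},{"dx": -0.24,"dy": 0.05,"dz": 20.4,"rx": 0,"ry": 0,"rz": -0.005,"grip": 0.3},{"dx": -0.24,"dy": 0.05,"dz": 20.4,"rx": 0,"ry": 0,"rz": -0.005,"grip": 0.3}], "grip_force": 45}}

```text
t: 19.7
tcp_pos: [0.4625, -0.0169, 0.0154]
ee_rot: [0.977, -0.211, 0.001, -0.0]
wrist_force: [-0.5, 1.1, 7.5]
finger_gap: 0.059
gripper_force: 49.5
```

Call:
{"fn": "jog_arm", "kwargs": {"motion": [{"dx": 0,"dy": 0,"dz": -2,"rx": 0,"ry": 0,"rz": 0,"grip": 0.3},{"dx": 0,"dy": 0,"dz": -6,"rx": 0,"ry": 0,"rz": 0,"grip": 0.3},{"dx": 0,"dy": 0,"dz": -10,"rx": 0,"ry": 0,"rz": 0,"grip": 0.3},{"dx": 0,"dy": 0,"dz": -14,"rx": 0,"ry": 0,"rz": 0,"grip": 0.3},{"dx": 0,"dy": 0,"dz": -16,"rx": 0,"ry": 0,"rz": 0,"grip": 0.3},{"dx": 0,"dy": 0,"dz": -16,"rx": 0,"ry": 0,"rz": 0,"grip": 0.3},{"dx": 15.9,"dy": -7.5,"dz": -16,"rx": 0,"ry": 0,"rz": 0.003,"grip": 0.3},{"dx": 15.9,"dy": -7.5,"dz": -16,"rx": 0,"ry": 0,"rz": 0.003,"grip": 0.3},{"dx": 15.9,"dy": -7.5,"dz": -16,"rx": 0,"ry": 0,"rz": 0.003,"grip": 0.3},{"dx": 15.9,"dy": -7.5,"dz": -16,"rx": 0,"ry": 0,"rz": 0.003,"grip": 0.3},{"dx": 15.9,"dy": -7.5,"dz": -16,"rx": 0,"ry": 0,"rz": 0.003,"grip": 0.3},{"dx": 15.9,"dy": -7.5,"dz": -16,"rx": 0,"ry": 0,"rz": 0.003,"grip": 0.3},{"dx": 15.9,"dy": -7.5,"dz": -16,"rx": 0,"ry": 0,"rz": 0.003,"grip": 0.3},{"dx": 15.9,"dy": -7.5,"dz": -16,"rx": 0,"ry": 0,"rz": 0.003,"grip": 0.3}]}}

```text
t: 20.87
tcp_pos: [0.6351, -0.0142, 0.173]
ee_rot: [0.977, -0.213, -0.002, 0.0]
wrist_force: [0.1, 0.5, -0.6]
finger_gap: 0.0589
gripper_force: 49.3
```

```bash
python3 held.py w17 -16 5 32; python3 -c "
from h import *
need((638.3,-14.7),-24.6,.1138)"
```

```text
tcp [635.1 -14.2 173. ] yaw -114.59 tilt [-0.003  0.001 -1.   ] qv 0.017 0.05894860177532667 [ 0.1  0.5 -0.6]
held z -7.818562272007322 6344 (array([ 0.3, -0.2]), 63.3, 62.2, 89.8)
tcp [635.2 -14.2 173.4] yaw(y) -114.59 need cm [ 0.31 -0.09  5.96] rz 0.0 (or +-pi)
```

Call:
{"fn": "jog_arm", "kwargs": {"motion": [{"dx": 0.28,"dy": -0.07,"dz": 2.5,"rx": 0,"ry": 0,"rz": 0,"grip": 0.3},{"dx": 0.28,"dy": -0.07,"dz": 4.5,"rx": 0,"ry": 0,"rz": 0,"grip": 0.3},{"dx": 0.28,"dy": -0.07,"dz": 5.4,"rx": 0,"ry": 0,"rz": 0,"grip": 0.3},{"dx": 0.28,"dy": -0.07,"dz": 5.4,"rx": 0,"ry": 0,"rz": 0,"grip": 0.3},{"dx": 0.28,"dy": -0.07,"dz": 5.4,"rx": 0,"ry": 0,"rz": 0,"grip": 0.3},{"dx": 0.28,"dy": -0.07,"dz": 5.4,"rx": 0,"ry": 0,"rz": 0,"grip": 0.3}]}}

```text
t: 21.42
tcp_pos: [0.6405, -0.0149, 0.1215]
ee_rot: [0.977, -0.213, 0.001, -0.0]
wrist_force: [0.3, -1.3, -0.5]
finger_gap: 0.0585
gripper_force: 49.3
```

```bash
python3 held.py w18 -16 5 32; python3 -c "
from h import *
need((638.3,-14.7),-24.6,.1136)
P0,R,o=tool();im=load('w18');P,Q,u,v=toolpts(im,P0,R)
m=(abs(P[...,2]-98.4)<2.5)&(abs(Q[...,0])<60)&(abs(Q[...,1])<32)
print('sink far x',np.percentile(Q[m][:,0],[97,99.5]),'y',np.percentile(Q[m][:,1],[.5,99.5]))"
```

```text
tcp [640.5 -14.9 121.5] yaw -114.6 tilt [ 0.001 -0.001 -1.   ] qv 0.006 0.058546936879315455 [ 0.3 -1.3 -0.5]
held z -7.806662400864851 6286 (array([ 0.4, -0.4]), 63.3, 62.1, -89.6)
tcp [640.8 -14.8 121.7] yaw(y) -114.59 need cm [-0.23  0.09  0.81] rz 0.0 (or +-pi)
sink far x [37.24996398 37.58660345] y [-26.26285129  31.25752011]
```

Call:
{"fn": "jog_arm", "kwargs": {"motion": [{"dx": -0.25,"dy": 0.14,"dz": 0.3,"rx": 0,"ry": 0,"rz": 0,"grip": 0.3},{"dx": -0.25,"dy": 0.14,"dz": 0.6,"rx": 0,"ry": 0,"rz": 0,"grip": 0.3},{"dx": -0.25,"dy": 0.14,"dz": 0.75,"rx": 0,"ry": 0,"rz": 0,"grip": 0.3},{"dx": -0.25,"dy": 0.14,"dz": 0.75,"rx": 0,"ry": 0,"rz": 0,"grip": 0.3},{"dx": -0.25,"dy": 0.14,"dz": 0.75,"rx": 0,"ry": 0,"rz": 0,"grip": 0.3}]}}

```text
t: 21.88
tcp_pos: [0.6371, -0.0151, 0.1134]
ee_rot: [0.977, -0.213, -0.0, 0.0]
wrist_force: [-3.7, -0.6, 5.6]
finger_gap: 0.0589
gripper_force: 50.0
```

Contact. I'll release and rise.

Call:
{"fn": "jog_arm", "kwargs": {"motion": [{"dx": 0,"dy": 0,"dz": -0.03,"rx": 0,"ry": 0,"rz": 0,"grip": 0.85},{"dx": 0,"dy": 0,"dz": -0.03,"rx": 0,"ry": 0,"rz": 0,"grip": 0.85},{"dx": 0,"dy": 0,"dz": -0.03,"rx": 0,"ry": 0,"rz": 0,"grip": 0.85},{"dx": 0,"dy": 0,"dz": -0.03,"rx": 0,"ry": 0,"rz": 0,"grip": 0.85},{"dx": 0,"dy": 0,"dz": -0.03,"rx": 0,"ry": 0,"rz": 0,"grip": 0.85},{"dx": 0,"dy": 0,"dz": -2,"rx": 0,"ry": 0,"rz": 0,"grip": 1},{"dx": 0,"dy": 0,"dz": -6,"rx": 0,"ry": 0,"rz": 0,"grip": 1},{"dx": 0,"dy": 0,"dz": -10,"rx": 0,"ry": 0,"rz": 0,"grip": 1},{"dx": -7,"dy": 0,"dz": -14,"rx": 0,"ry": 0,"rz": 0,"grip": 1},{"dx": -10,"dy": 0,"dz": -15,"rx": 0,"ry": 0,"rz": 0,"grip": 1},{"dx": -10,"dy": 0,"dz": -15,"rx": 0,"ry": 0,"rz": 0,"grip": 1},{"dx": -10,"dy": 0,"dz": -15,"rx": 0,"ry": 0,"rz": 0,"grip": 1},{"dx": -10,"dy": 0,"dz": -15,"rx": 0,"ry": 0,"rz": 0,"grip": 1}]}}

```text
t: 22.97
tcp_pos: [0.546, 0.0271, 0.264]
ee_rot: [0.977, -0.212, 0.001, -0.0]
wrist_force: [1.1, -0.6, 0.2]
finger_gap: 0.0852
gripper_force: 0.0
```

```bash
python3 - <<'E'
from h import *
P0,R,o=tool();im=snap("wrist","w19");P,Q,u,v=toolpts(im,P0,R);print(P0)
near=np.hypot(P[...,0]-638.5,P[...,1]+14.4)<62
for z,t in((123.4,2),(98.4,2.5),(40.4,2)):
    m=near&(abs(P[...,2]-z)<t)
    if m.sum()>20:print(z,m.sum(),rect(P[m]/1000),rect(Q[m]/1000),np.percentile(P[m][:,2],50),np.percentile(Q[m],[.5,99.5],axis=0)[:,:2].round(1).tolist())
a=snap("scene","s9")[0];b=snap("side","d9")[0]
f=lambda i,x,y,w,h:cv2.resize(i[y:y+h,x:x+w],(390,390),interpolation=cv2.INTER_CUBIC)
cv2.imwrite("pics/fin.png",np.hstack([f(a,240,120,180,180),f(b,210,110,180,180)])[:,:,::-1])
E
```

```text
[0.54602532 0.02705034 0.26401216]
123.4 1956 (array([637.5, -16.5]), 60.6, 60.1, 65.8) (array([101. ,   1.8]), 60.6, 60.1, 89.7) 123.15469779841749 [[71.1, -28.4], [130.7, 31.8]]
98.4 581 (array([637.7, -16.2]), 80.0, 58.1, -25.1) (array([101. ,   1.4]), 80.0, 58.1, 0.6) 98.42509013162454 [[61.2, -27.6], [140.7, 29.8]]
```

View pics/fin.png

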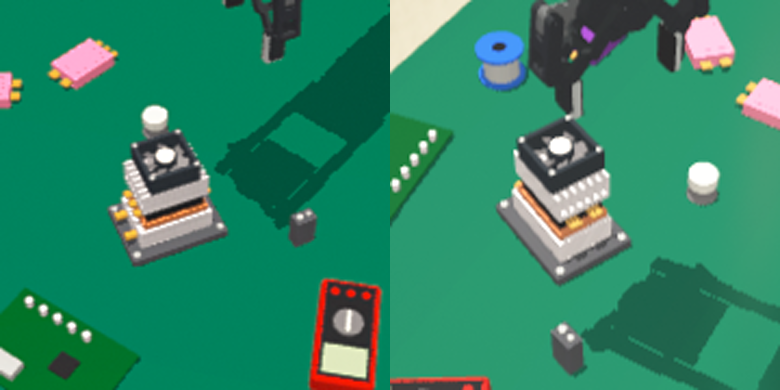

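The stack stands upright and square, with the fan on top and its label up. The bystanders are in place: jar at (155,120), battery at (302,227). One check of centring against the first pedestal measurements from the same fixed cameras.

```bash
python3 - <<'E'
from h import *
for n in("s9","d9"):
    p,d,K,V=load(n);v,u=np.mgrid[:400,:640];P=depthpts(np.c_[u.ravel(),v.ravel()],d,K,V,False).reshape(400,640,3)
    near=np.hypot(P[...,0]-.6385,P[...,1]+.0144)<.06
    m=near&(abs(P[...,2]-.123)<.004);print(n,"fan",m.sum(),rect(P[m]))
    m=near&(abs(P[...,2]-.098)<.004);print(n,"sink",m.sum(),rect(P[m]))
    jb=lambda x,y:P[(np.hypot(P[...,0]-x,P[...,1]-y)<.03)&(P[...,2]>.025)]
    for nm,x,y in(("jar",.537,-.128),("batt",.55,.121)):
        q=jb(x,y);print(nm,len(q),rect(q)[0])
P,d,K,V=load("w19")[0:4];im=(P,d,K,V)
R=Rt.from_quat(telemetry.get_obs()["ee_rot"]).as_matrix();W,Q,u,v=toolpts(im,np.array([.54602532,.02705034,.26401216]),R)
m=(np.hypot(W[...,0]-638.5,W[...,1]+14.4)<80)&(abs(W[...,2]-12.3)<2);print("base plate",m.sum(),rect(Q[m]/1000))
E
```

```text
s9 fan 237 (array([638.3, -13.1]), 65.1, 60.8, 65.8)
s9 sink 140 (array([638.8, -11.8]), 81.2, 60.1, -26.2)
jar 85 [ 538.7 -127.1]
batt 120 [556.2 116.7]
d9 fan 367 (array([636.1, -14.3]), 63.6, 62.8, -24.7)
d9 sink 165 (array([635.6, -13.5]), 80.6, 60.0, -24.0)
jar 132 [ 535.8 -126.5]
batt 214 [553.9 115.8]
base plate 1203 (array([101.6,  -0.9]), 120.2, 90.6, -0.1)
```

```bash
python3 -c "
from bench import workorder
print(workorder.finish_job())"
```

```text
the job is handed in; nothing more can be done
None
```

I built the stack on the pedestal in the order asked (spreader, module, heat sink fins up, fan label up) and handed it in at about 23 s; it is square, with the spreader and module within about 1 mm of centre and the heat sink and fan roughly 2 mm off (up to 3 mm in some views), which I left uncorrected, and I did not move the bystanders.

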